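# Comb the tube rods into the grooves under the switch bridge

## Task

Take the rake from its rack and, with its tines resting lightly on the tray's ridges, comb along the grooves, also well in under the bridge at the far end, until each of the four rods lies bedded down in a groove of its own. Then lean the rake back on its rack as it was. Do not touch the rods with the gripper, do not press the rake hard into the tray, and leave the other things on the counter where they are.

Things in the scene. Friction and masses are not known exactly. Their poses are not given: they have to be found in the camera images.
- tray: Fixed shallow metal tray with four straight V grooves in its corrugated floor and a bridge over its far end. Origin: on its underside, on the counter; x along the grooves towards the bridge, z up. Inside it spans x = -84 to 74, y = -86 to 130 mm. Groove centre lines y = -54, -18, 18, 54 mm. End walls 38, side walls 40 mm high. Axis of a rod bedded in a groove: z = 22 mm; lying across ridges: 32 mm.
- tray_ridge (a point): Floor of the tray at the height of the flat ridge tops, 23.7 mm above the tray's origin; axes of the tray. Ridges 6 mm wide at y = 0, +-36 mm; beyond y = +-69 mm a flat shoulder of that height. Groove sides slope 38 degrees, bottoms 11.7 mm below. Near end: five upright fins, 3 mm thick, at y = 0, +-36, +-72 mm, x = -84 to -64 mm, 13 mm above the ridges: the rods' near ends stand between them.
- bridge_edge (a point): Middle of the lower front edge of the orange-red sheet-metal bridge across the tray, which carries black switch modules: 30 mm along x from the tray's origin, 95 mm above the counter; axes of the tray. The bridge reaches from here 60 mm further along x, its switches up to 135 mm above the counter; side posts outside the tray's side walls.
- rake_grip (a point): Wooden handle of the loose 0.3 kg rake: 18 x 22 mm bar, grasped across the 22 mm (its y). Point on the handle axis, 130 mm from the tine tips, 45 mm below the handle's end; wood from 62 to 175 mm from the tips. Axes: those of the rack while it leans there (z up); in them the handle leans back 35 degrees, running from the tips along (-0.574, 0, 0.819).
- rake_tip (a point): Middle one of the rake's five tine tips; axes as rake_grip. Tines round, 5 mm thick, 33 mm long, 36 mm apart along y (the ridge spacing), under a steel crossbar 160 (y) x 18 mm, 33 to 47 mm from the tips. Crossbar and tines are sprung: they give up to 5 mm along the handle, starting at about 2 N, 0.8 N per mm, then stop hard.
- rack: Fixed plywood rack on which the rake leans, 130 (x) x 186 (y) x 98 mm high. Origin: centre of its underside; x points the way the tines point, z up. The tine tips stand on its tilted ledge at (30, 0, 30) mm between two cheeks 174 mm apart; the rake's back lies on its backrest, which ends 90 mm from the tips along the handle: the handle above is free.
- rack_rest (a point): Point of the rack, (-45, 0, 136) mm from its origin, where rake_grip lies when the rake leans on the rack; axes of the rack.
- bin: Loose open grey parts bin 130 x 180 x 60 mm with switch modules, 1.2 kg, bystander. Origin: centre of its underside.
- coupling: Loose steel tube coupling, 48 mm across, 30 mm high, bystander. Origin: centre of its underside.
- module: Loose black switch module 30 x 36 x 30 mm, bystander. Origin: centre of its underside.
- rod1_mid (a point): Loose steel tube rod, 16 mm thick, 150 mm long; point at its middle, x along the rod. At the start it lies aslant across the ridges (20 to 26 degrees, far end towards the tray's +y), its near end between two fins over the groove where it belongs, its far end under the bridge.
- rod2_mid (a point): Loose steel tube rod, 16 mm thick, 150 mm long; point at its middle, x along the rod. At the start it lies aslant across the ridges (20 to 26 degrees, far end towards the tray's +y), its near end between two fins over the groove where it belongs, its far end under the bridge.
- rod3_mid (a point): Loose steel tube rod, 16 mm thick, 150 mm long; point at its middle, x along the rod. At the start it lies aslant across the ridges (20 to 26 degrees, far end towards the tray's +y), its near end between two fins over the groove where it belongs, its far end under the bridge.
- rod4_mid (a point): Loose steel tube rod, 16 mm thick, 150 mm long; point at its middle, x along the rod. At the start it lies aslant across the ridges (20 to 26 degrees, far end towards the tray's +y), its near end between two fins over the groove where it belongs, its far end under the bridge.
Mind the look-alikes: they are no part of the job. Leave any blue look-alike of the part that bears rod3_mid alone. Leave any purple look-alike of the part that bears rod1_mid alone.

How it is judged (in metres and radians):
On the way, in this order (a step that is already met when the one before it is completed fails the run):
1. the rake is lifted off its rack (distance between rake_grip and rack_rest above 0.08 m), for 0.1 s.
2. the tines, in contact with the tray, are at least 15 mm in under the bridge (x of rake_tip in the frame of tray between 0.045 and 0.075 m and z of rake_tip in the frame of tray below 0.032 m and contact force between rake and tray above 0.5 N), for 0.1 s.
At the end, for the whole second after the job is handed in: All four rods lie at rest bedded in the grooves (axis less than 25.5 mm above the tray's underside, parallel to the grooves within 0.05 rad, inside the tray), and the rake leans at rest, released, on its rack: its grip point within 15 mm of rack_rest and its lean within 0.12 rad of the original (z of rod1_mid in the frame of tray between 0.015 and 0.0255 m and angle between the x axis of each of rod1_mid, rod2_mid, rod3_mid, rod4_mid and the x axis of tray, either way round below 0.05 rad and y of rod1_mid in the frame of tray between -0.075 and 0.075 m and x of rod1_mid in the frame of tray between -0.06 and 0.06 m and linear speed of each of rod1, rod2, rod3, rod4, rake below 0.02 m/s and z of rod2_mid in the frame of tray between 0.015 and 0.0255 m and y of rod2_mid in the frame of tray between -0.075 and 0.075 m and x of rod2_mid in the frame of tray between -0.06 and 0.06 m and z of rod3_mid in the frame of tray between 0.015 and 0.0255 m and y of rod3_mid in the frame of tray between -0.075 and 0.075 m and x of rod3_mid in the frame of tray between -0.06 and 0.06 m and z of rod4_mid in the frame of tray between 0.015 and 0.0255 m and y of rod4_mid in the frame of tray between -0.075 and 0.075 m and x of rod4_mid in the frame of tray between -0.06 and 0.06 m and distance between rake_grip and rack_rest below 0.015 m and angle between the z axis of rake_grip and the z axis of rack, either way round below 0.12 rad and not (contact force between rake and the fingers above 0.05 N)); the robot touches nothing.
It fails at once if the gripper or arm touches a rod (contact force between any of the fingers, the arm and rod1 above 0.5 N or contact force between any of the fingers, the arm and rod2 above 0.5 N or contact force between any of the fingers, the arm and rod3 above 0.5 N or contact force between any of the fingers, the arm and rod4 above 0.5 N).
It fails at once if the rake is pressed into the tray with more than 25 N (contact force between rake and tray above 25 N).
It fails at once if a bystander is moved more than 20 mm (distance of any of coupling, module, bin from where it was at the start of the episode above 0.02 m).
It also fails if it takes over 56 s, if anything falls off the work surface, if the arm or the gripper's body presses on something with over 40 N, if the wrist force passes 120 N, or if a joint passes its speed limit or range.

## Robot

A 6-joint arm with a two-finger parallel gripper is mounted at the origin on the work surface. World frame = base frame: x ahead of the robot, y to its left, z up, the work surface at z = 0. Lengths are in m, angles in degrees, forces in N, time in s.
With the tool pointing down it reaches from about 0.25 to 0.725 m from the base axis. Payload 9.7 kg.
Tool frame: the origin (TCP) lies midway between the tips of the shut fingers; the grasp point (between the pads) lies 19 mm behind it; z points along the fingers, x is the direction in which the jaws open and shut, and the axes are right-handed (so a half turn about z gives the same grasp; the last joint's range is limited). The gripper opens to 85 mm and grips with 20 to 120 N. Pads are 22 mm wide; open, the fingers measure 114 mm over their backs; the gripper's body (76 mm by 85 mm) begins 54 mm behind the grasp point. The pads swing forward as they close: fully open they stand 13 mm farther back than shut.
Start: joints at [-72.938, 4.979, 10.078, 95.1, 0, 90], TCP at [0.161, -0.526, 0.193] pointing down, gripper open.
Joint ranges: [-179.16, 179.16], [-48.56, 103.87], [-65.8, 70.77], [-126.05, 130.52], [-82.76, 87.17], [-180, 180]. Speed limits (degrees/s): [127.2, 127.2, 147.25, 180, 180, 180].

## Interface

Orientations are given as [roll, pitch, yaw] about the fixed x, y, z axes, in that order (R = Rz(yaw) Ry(pitch) Rx(roll)).
In Python, from workcell import bot, optics gives the robot as it stands.
- The arm moves only by the shell command python3 -m creep 'ROWS' [FORCE]. ROWS is JSON, a list of rows, each a list of 7 numbers: the shift along the tool's x, y, z in m, then the turn, a rotation vector about the tool's x, y, z in rad, then the opening, from 0 (shut) to 1 (fully open). A call has 1 to 8 rows; each row is the pose to reach, as a shift and turn from the pose commanded when the call began, along the tool's axes at that moment; what a row does not reach only later rows make up. A row lasts 1/10 s, in which the tool goes at most 50 mm and 8.59 degrees, less where a joint would pass 70% of its speed; a pose out of reach is approached as far as the arm can. A call with a gripper value outside its range is refused whole. The fingers move at their own pace and stop on an object; FORCE is the grip in N (left out, the last holds). Time passes only in rows, so rows that repeat a pose let the fingers close. It gives the time, the measured TCP pose, the force and the opening at its end, in the units of the state.
- bot.get_obs(): the state, without advancing time (a new reading comes with each control period).
- optics.camera(name): name is "scene" or "top" or "wrist"; returns the picture (384x512x3 uint8, red, green, blue); there is no depth.
- optics.camera_params(name): a dict with "camera_matrix" (3x3 intrinsics, pixels), "R" (3x3) and "t" (3): a world point X has camera coordinates R X + t; the wrist camera has in their place "mount" (4x4, takes a point from camera to tool coordinates, whose origin is the TCP and whose axes are the tool frame's). Camera axes: x right, y down, z forward; pixel columns grow to the right and rows downward; lengths in m; the calibration is good to about 2 mm. The wrist camera is an equidistant fisheye: a pixel r from the principal point sees the ray r / f radians off the axis. A picture is of the moment at which its call begins: read the wrist's pose just before it. camera_params takes no time and is no camera call.
- bot.job_done(): hands the job in, once; it reports no verdict.
The state is a dict: "time": time; "q": joint angles; "qd": joint speeds; "joint_efforts": joint torques, N m; "ee_pos": TCP position; "tcp_rot": TCP orientation; "wrist_force": force on the tool from outside, world axes, zero at the start; "torque": the same for the moment, N m; "opening": finger opening in m.
Only numpy, scipy, OpenCV 4.12 (cv2) and the standard library are available. Lean on these libraries where they do the work, as an engineer would, in place of code of your own. Each camera call takes 0.05 s, during which the arm holds its last target.

## Working session

There is one attempt and no reset: what is moved stays moved. The work goes in short steps, Python scripts to look and compute and a shell command to move; the robot and the scene stay as the last step left them, time stands still between calls to the robot, and variables do not carry over. Pictures are saved under pics/ and viewed, and the job is handed in when it is done.

```bash
ls -la; mkdir -p pics; python3 - <<'E'
from workcell import bot, optics
import cv2
print(bot.get_obs())
for n in ("scene","top","wrist"):
    im=optics.camera(n); cv2.imwrite(f"pics/{n}0.png",im[:,:,::-1])
    print(n,optics.camera_params(n))
E
```

```text
total 12
drwxr-xr-x  3 agent agent 4096 Dec  7 00:09 .
drwxr-xr-x 23 root  root  4096 Dec  7 00:09 ..
drwxr-xr-x  2 agent agent 4096 Dec  7 00:09 pics
{'time': 0.0, 'q': array([-7.29366747e+01,  5.01107206e+00,  1.00344362e+01,  9.50981034e+01,
       -6.72373999e-04,  8.99975325e+01]), 'qd': array([ 0.07744005, -0.03953362, -0.05811423, -0.02494247,  0.00017172,
       -0.06813026]), 'joint_efforts': array([-1.37485171e-03, -5.20385563e+01,  4.64808011e+01,  1.61876151e-02,
       -9.97451662e-05,  1.99488460e-05]), 'ee_pos': array([ 0.16130309, -0.52553351,  0.1919832 ]), 'tcp_rot': array([ 1.79999331e+02,  7.47392642e-02, -7.29342071e+01]), 'wrist_force': array([ 0.20784541, -0.12951277,  0.36366377]), 'torque': array([ 0.01928579, -0.00391314, -0.02376119]), 'opening': 0.08546412798377524}
scene {'camera_matrix': array([[494.00101432,   0.        , 253.76490943],
       [  0.        , 494.00101432, 190.51687128],
       [  0.        ,   0.        ,   1.        ]]), 'R': array([[-0.61931352,  0.78511162,  0.00710731],
       [ 0.62664677,  0.49972625, -0.5979862 ],
       [-0.4730
[... 298 characters left out ...]
3756, -0.00436924],
       [-0.97824689,  0.03034875, -0.20521202],
       [ 0.20524972, -0.00190119, -0.97870779]]), 't': array([-0.00329578,  0.57689516,  0.8913669 ])}
wrist {'camera_matrix': array([[297.31863964,   0.        , 256.51004896],
       [  0.        , 297.31863964, 196.85169069],
       [  0.        ,   0.        ,   1.        ]]), 'mount': array([[ 9.99999978e-01,  1.16026594e-04, -1.74708008e-04,
         1.17431604e-03],
       [-6.33933416e-05,  9.61285781e-01,  2.75553340e-01,
        -7.10235515e-02],
       [ 1.99915839e-04, -2.75553323e-01,  9.61285767e-01,
        -1.80745788e-01],
       [ 0.00000000e+00,  0.00000000e+00,  0.00000000e+00,
         1.00000000e+00]])}
```

View pics/scene0.png

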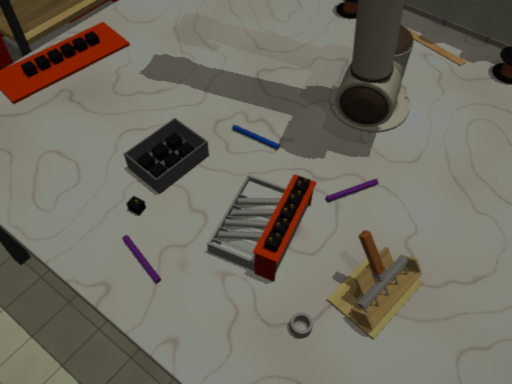

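View pics/top0.png

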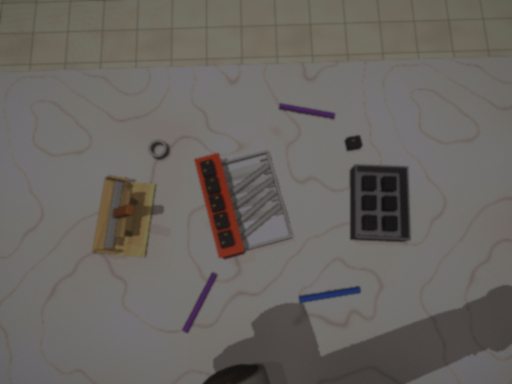

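View pics/wrist0.png

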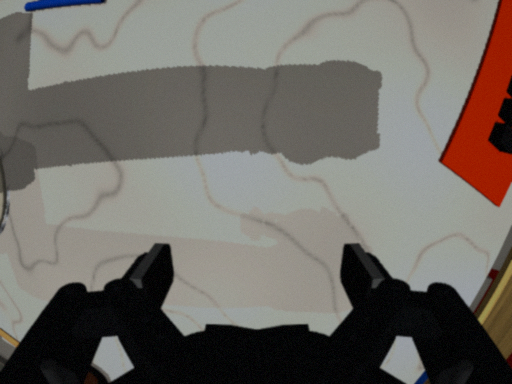

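Scene view: the tray is at (262,222) with its bridge to the right and the rake rack at (377,290). Top view: tray (245,203), rack (125,215), bin (380,203), module (353,143), coupling (159,150). The blue and purple tubes lie outside the tray. I'll enlarge crops to read corner pixels.

```bash
python3 - <<'E'
import cv2
t=cv2.imread("pics/top0.png"); s=cv2.imread("pics/scene0.png")
def g(im,x0,y0,x1,y1,k,n):
    c=cv2.resize(im[y0:y1,x0:x1],None,fx=k,fy=k,interpolation=cv2.INTER_CUBIC)
    c=cv2.convertScaleAbs(c,alpha=1.3)
    for x in range((x0+9)//10*10,x1,10):
        cv2.line(c,((x-x0)*k,0),((x-x0)*k,6),(0,0,255),1)
        if x%20==0: cv2.putText(c,str(x),((x-x0)*k+1,16),0,.38,(0,0,255),1)
    for y in range((y0+9)//10*10,y1,10):
        cv2.line(c,(0,(y-y0)*k),(6,(y-y0)*k),(0,0,255),1)
        if y%20==0: cv2.putText(c,str(y),(8,(y-y0)*k+4),0,.38,(0,0,255),1)
    cv2.imwrite(n,c)
g(t,185,140,300,265,5,"pics/t_tray.png")
g(t,85,165,165,265,6,"pics/t_rack.png")
g(s,200,165,325,285,5,"pics/s_tray.png")
g(s,320,225,430,340,5,"pics/s_rack.png")
E
```

```text
(no output)
```

View pics/t_tray.png

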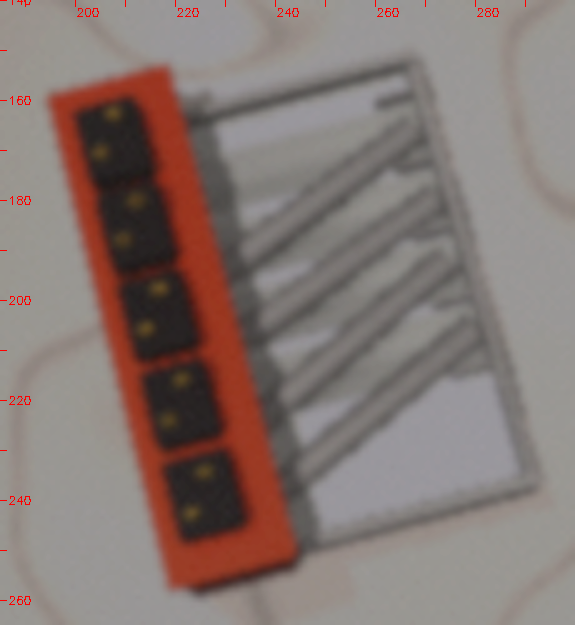

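View pics/t_rack.png

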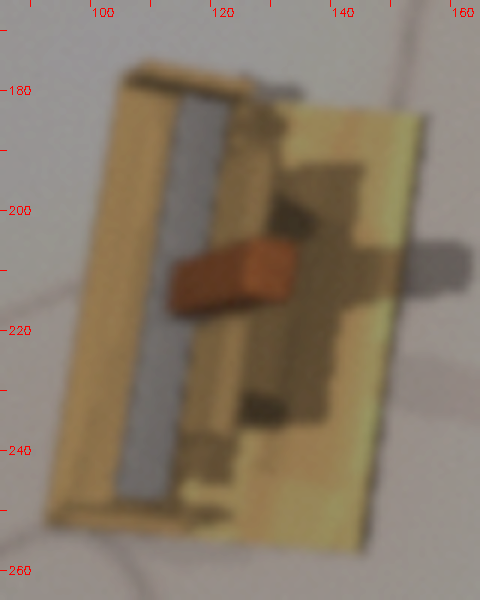

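View pics/s_tray.png

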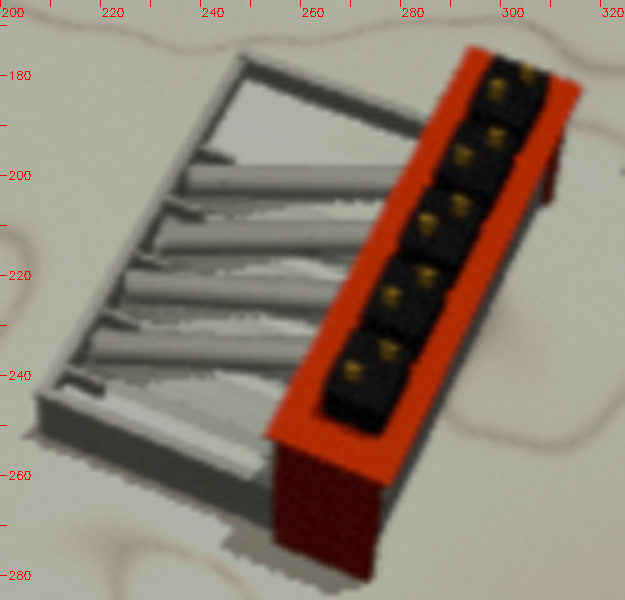

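View pics/s_rack.png

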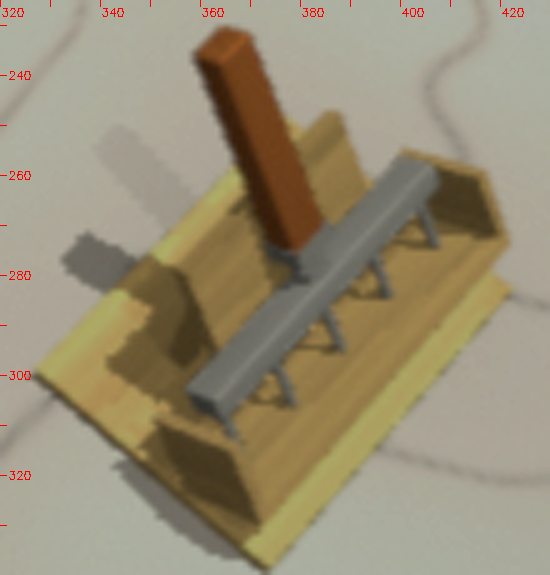

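```bash
cat > h.py <<'E'
import numpy as np, cv2
from workcell import bot, optics
from scipy.spatial.transform import Rotation as Ro
def tf(o): 
    return Ro.from_euler('xyz',o['tcp_rot'],degrees=True).as_matrix(), np.array(o['ee_pos'])
def ray(n,u,v,pose=None):
    p=optics.camera_params(n);K=p["camera_matrix"]
    a=(u-K[0,2])/K[0,0]; b=(v-K[1,2])/K[1,1]
    if n=="wrist":
        r=np.hypot(a,b); d=np.array([a/r*np.sin(r),b/r*np.sin(r),np.cos(r)]) if r>1e-9 else np.array([0,0,1.])
        R,t=pose; M=p["mount"]
        return R@M[:3,3]+t, R@(M[:3,:3]@d)
    R=p["R"];t=p["t"];d=R.T@np.array([a,b,1]); return -R.T@t, d/np.linalg.norm(d)
def plane(n,u,v,z,pose=None):
    c,d=ray(n,u,v,pose); return c+d*(z-c[2])/d[2]
def tri(rs):
    A=np.zeros((3,3));B=np.zeros(3)
    for c,d in rs:
        P=np.eye(3)-np.outer(d,d); A+=P;B+=P@c
    X=np.linalg.solve(A,B)
    return X,[float(np.linalg.norm((np.eye(3)-np.outer(d,d))@(X-c)))*1e3 for c,d in rs]
def proj(n,X,pose=None):
    p=optics.camera_params(n);K=p["camera_matrix"]
    if n=="wrist":
        R,t=pose;M=p["mount"];x=M[:3,:3].T@(R.T@(np.array(X)-t)-M[:3,3])
        th=np.arctan2(np.hypot(x[0],x[1]),x[2]);q=np.hypot(x[0],x[1])
        return K[0,2]+K[0,0]*th*x[0]/q, K[1,2]+K[1,1]*th*x[1]/q
    x=p["R"]@np.array(X)+p["t"]; return K[0,2]+K[0,0]*x[0]/x[2],K[1,2]+K[1,1]*x[1]/x[2]
def grid(im,x0,y0,x1,y1,k,n):
    c=cv2.resize(im[y0:y1,x0:x1,::-1],None,fx=k,fy=k,interpolation=cv2.INTER_CUBIC)
    c=cv2.convertScaleAbs(c,alpha=1.3)
    for x in range((x0+9)//10*10,x1,10):
        cv2.line(c,((x-x0)*k,0),((x-x0)*k,6),(0,0,255),1)
        if x%20==0: cv2.putText(c,str(x),((x-x0)*k+1,16),0,.38,(0,0,255),1)
    for y in range((y0+9)//10*10,y1,10):
        cv2.line(c,(0,(y-y0)*k),(6,(y-y0)*k),(0,0,255),1)
        if y%20==0: cv2.putText(c,str(y),(8,(y-y0)*k+4),0,.38,(0,0,255),1)
    cv2.imwrite(n,c)
E
python3 - <<'E'
from h import *
np.set_printoptions(precision=4,suppress=True)
def two(a,b): return tri([ray("top",*a),ray("scene",*b)])
print("tray near up",plane("top",267,151,.038),plane("scene",207,244,.038))
print("tray near lo",plane("top",293,237.5,.038),plane("scene",248,176,.038))
for nm,a,b in [("bridge TL",(195,159),(278,262)),("bridge TR",(218.5,153.5),(254,252.5)),("bridge BR",(244.5,251),(293.5,174.5)),("bridge BL",(219.5,257.5),(316,183)),
 ("handle end",(129,210),(363,233)),("handle front low",(116,214),(379,276)),("cross TL?",(115.5,181),(362,305)),]:
    print(nm,*two(a,b))
print("rack base +: ",[plane("top",*p,.006) for p in [(155.5,184),(145.5,257),(92.5,252.5)]])
print("rack base scene: ",[plane("scene",*p,.006) for p in [(325,300),(372.5,339),(421.5,283)]])
E
```

```text
tray near up [ 0.6826 -0.0404  0.038 ] [ 0.6895 -0.0399  0.038 ]
tray near lo [ 0.4627 -0.0958  0.038 ] [ 0.4719 -0.0916  0.038 ]
bridge TL [0.6504 0.1331 0.093 ] [0.7958993339829917, 0.7958993339830498]
bridge TR [0.663  0.0774 0.0905] [0.7435048233787278, 0.7435048233785883]
bridge BR [0.4312 0.0194 0.0911] [0.38516505832067266, 0.38516505832061076]
bridge BL [0.4183 0.0766 0.0902] [0.014303779393552709, 0.014303779393384966]
handle end [0.5212 0.2556 0.1709] [3.0195534844176333, 3.0195534844176937]
handle front low [0.5292 0.3208 0.0703] [2.1892848953132167, 2.1892848953131967]
cross TL? [0.6097 0.3262 0.0692] [2.00504517596187, 2.0050451759618837]
rack base +:  [array([0.6132, 0.2485, 0.006 ]), array([0.4285, 0.2687, 0.006 ]), array([0.4435, 0.4007, 0.006 ])]
rack base scene:  [array([0.621 , 0.2483, 0.006 ]), array([0.6326, 0.3767, 0.006 ]), array([0.4483, 0.3986, 0.006 ])]
```

Estimates: tray yaw is about 104° with its origin near (0.577, 0.022). Rack yaw is about 83.7° with its centre near (0.531, 0.324). First I move towards a survey pose over the tray, which also tests the sense of the last joint.

```bash
python3 -m creep '[[-0.05,-0.07,-0.03,0,0,0.1,1],[-0.1,-0.13,-0.08,0,0,0.1,1],[-0.13,-0.18,-0.088,0,0,0.1,1],[-0.15,-0.22,-0.088,0,0,0.1,1]]'; python3 -c "
from workcell import bot
print(bot.get_obs()['q'])"
```

```text
time: 0.55
ee_pos: [0.2761, -0.3769, 0.2629]
tcp_rot: [-180.0, -0.1, -78.7]
wrist_force: [1.4, -0.4, -0.3]
opening: 0.0854
[-5.37743093e+01 -4.19645141e+00  8.80180622e+00  1.02929201e+02
  9.73351992e-04  1.14956042e+02]
```

```bash
python3 -m creep '[[-0.03,-0.036,0,0,0,-0.15,1],[-0.06,-0.072,0,0,0,-0.3,1],[-0.09,-0.108,0,0,0,-0.45,1],[-0.12,-0.144,-0.005,0,0,-0.6,1],[-0.155,-0.185,-0.01,0,0,-0.75,1],[-0.19,-0.225,-0.015,0,0,-0.9,1],[-0.22,-0.26,-0.017,0,0,-1.05,1],[-0.25,-0.295,-0.017,0,0,-1.2,1]]'; python3 -c "
from workcell import bot
print(bot.get_obs()['q'])"
```

```text
time: 1.35
ee_pos: [0.5167, -0.0731, 0.279]
tcp_rot: [180.0, -0.0, -9.5]
wrist_force: [-0.0, -1.0, -0.2]
opening: 0.0853
[-8.04982640e+00  3.99973643e+00  1.88470757e+01  1.04811239e+02
 -4.13120394e-03  9.14941842e+01]
```

```bash
python3 -m creep '[[0.01,-0.02,0,0,0,-0.15,1],[0.02,-0.04,0,0,0,-0.3,1],[0.03,-0.06,0,0,0,-0.45,1],[0.047,-0.082,0,0,0,-0.6,1],[0.047,-0.082,0,0,0,-0.75,1],[0.047,-0.082,0,0,0,-0.9,1],[0.047,-0.082,0,0,0,-1.05,1],[0.047,-0.082,0,0,0,-1.2,1]]';  python3 -m creep '[[0,0,0,0,0,-0.15,1],[0,0,0,0,0,-0.3,1],[0,0,0,0,0,-0.45,1],[0,0,0,0,0,-0.6,1],[0,0,0,0,0,-0.75,1],[0,0,0,0,0,-0.9,1],[0,0,0,0,0,-1.05,1],[0,0,0,0,0,-1.2,1]]'; python3 -m creep '[[0,0,0,0,0,-0.15,1],[0,0,0,0,0,-0.3,1],[0,0,0,0,0,-0.45,1],[0,0,0,0,0,-0.6,1],[0,0,0,0,0,-0.75,1],[0,0,0,0,0,-0.9,1],[0,0,0,0,0,-1.05,1],[0,0,0,0,0,-1.15,1]]'; python3 - <<'E'
from h import *
o=bot.get_obs(); im=optics.camera("wrist"); print(o['q'],o['ee_pos'],o['tcp_rot'])
import pickle; pickle.dump(o,open("o1.pkl","wb")); cv2.imwrite("pics/w1.png",im[:,:,::-1])
E
```

```text
time: 2.15
ee_pos: [0.5761, -0.0023, 0.2783]
tcp_rot: [-180.0, 0.0, 59.2]
wrist_force: [-0.4, -0.4, -0.2]
opening: 0.0852
time: 2.95
ee_pos: [0.5761, -0.0024, 0.2784]
tcp_rot: [-180.0, -0.0, 128.0]
wrist_force: [-0.7, -0.0, -0.0]
opening: 0.0855
time: 3.75
ee_pos: [0.576, -0.0024, 0.2784]
tcp_rot: [180.0, -0.0, -166.2]
wrist_force: [0.0, -0.3, 0.3]
opening: 0.0854
[-2.43275056e-01  1.19104436e+01  2.76219653e+01  1.05748776e+02
  8.59056455e-04 -1.04061273e+02] [ 0.57603248 -0.00244097  0.27839508] [ 1.79990115e+02 -3.59289800e-02 -1.66181999e+02]
```

View pics/w1.png

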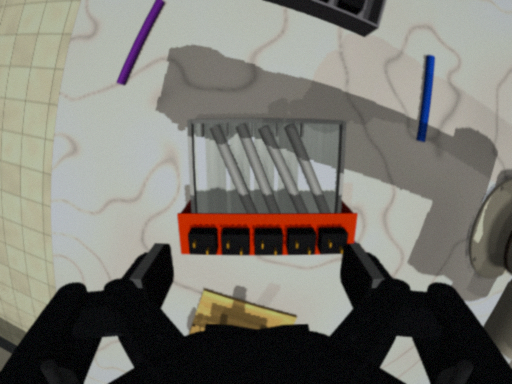

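The wrist view shows the tray at (190–345, 118–215), square to the image, with four slanted rods. The bridge sits below it and the rack at the bottom (245,310). Enlarging to measure.

```bash
python3 - <<'E'
from h import *
im=cv2.imread("pics/w1.png")[:,:,::-1]
grid(im,175,105,365,265,4,"pics/w1t.png")
E
```

```text
(no output)
```

View pics/w1t.png

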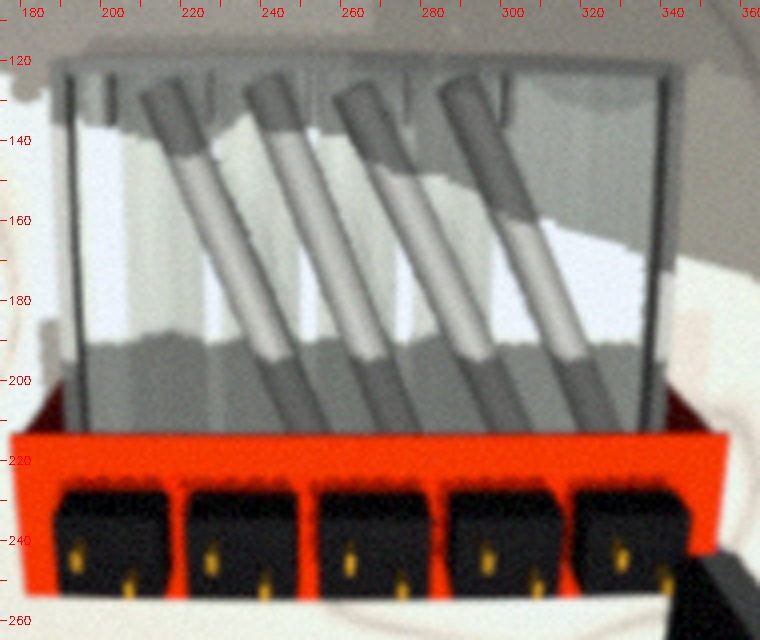

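```bash
python3 - <<'E'
from h import *
import pickle
o=pickle.load(open("o1.pkl","rb")); P=tf(o)
np.set_printoptions(precision=4,suppress=True)
im=cv2.imread("pics/w1.png")
g=im.astype(int).sum(2)//3
for r in (175,185): print(r,list(zip(range(186,345),g[r,186:345])))
for nm,u,v,z in [("nearL",186.5,119.5,.038),("nearR",344,121,.038),("bfL",177.5,213.5,.096),("bfR",356,213.5,.096),("ridge-36",226,180,.0237),("ridge0",250.3,180,.0237),("ridge36",274,178,.0237)]:
    print(nm,plane("wrist",u,v,z,P))
E
```

```text
175 [(186, np.int64(185)), (187, np.int64(186)), (188, np.int64(181)), (189, np.int64(171)), (190, np.int64(158)), (191, np.int64(157)), (192, np.int64(139)), (193, np.int64(88)), (194, np.int64(67)), (195, np.int64(119)), (196, np.int64(168)), (197, np.int64(182)), (198, np.int64(184)), (199, np.int64(188)), (200, np.int64(187)), (201, np.int64(188)), (202, np.int64(187)), (203, np.int64(187)), (204, np.int64(185)), (205, np.int64(187)), (206, np.int64(173)), (207, np.int64(165)), (208, np.int64(162)), (209, np.int64(161)), (210, np.int64(162)), (211, np.int64(160)), (212, np.int64(162)), (213, np.int64(161)), (214, np.int64(162)), (215, np.int64(160)), (216, np.int64(159)), (217, np.int64(154)), (218, np.int64(151)), (219, np.int64(153)), (220, np.int64(154)), (221, np.int64(156)), (222, np.int64(152)), (223, np.int64(151)), (224, np.int64(152)), (225, np.int64(159)), (226, np.int64(179)), (227, np.int64(186)), (228, np.int64(180)), (229, np.int64(156)), (230, np.int64(119)), (231, np.int64(116)), (232, np.int64(129)), (233, np.int64(139)), (234, np.int64(145)), (235, np.int64(150)
[... 5396 characters left out ...]
4(186)), (323, np.int64(186)), (324, np.int64(190)), (325, np.int64(188)), (326, np.int64(185)), (327, np.int64(186)), (328, np.int64(186)), (329, np.int64(185)), (330, np.int64(188)), (331, np.int64(187)), (332, np.int64(187)), (333, np.int64(187)), (334, np.int64(181)), (335, np.int64(148)), (336, np.int64(88)), (337, np.int64(49)), (338, np.int64(65)), (339, np.int64(111)), (340, np.int64(147)), (341, np.int64(157)), (342, np.int64(159)), (343, np.int64(166)), (344, np.int64(175))]
nearL [ 0.6895 -0.0413  0.038 ]
nearR [ 0.4698 -0.0943  0.038 ]
bfL [0.6653 0.0774 0.096 ]
bfR [0.4337 0.0208 0.096 ]
ridge-36 [0.6151 0.0356 0.0237]
ridge0 [0.5795 0.0269 0.0237]
ridge36 [0.5457 0.0154 0.0237]
```

```bash
python3 - <<'E'
from h import *
import pickle
o=pickle.load(open("o1.pkl","rb")); P=tf(o)
np.set_printoptions(precision=4,suppress=True)
for u,v in [(206,180),(228,180),(251.9,180),(276,180),(297.6,180)]: print(plane("wrist",u,v,.0237,P))
a=plane("wrist",206,180,.0237,P);b=plane("wrist",297.6,180,.0237,P)
print(np.linalg.norm(b-a))
for y in (111,115,117,119,121,123,125): pass
im=cv2.imread("pics/w1.png").astype(int).sum(2)//3
print(im[112:130,230],im[112:130,285]); print(im[118:145,199],im[118:145,298])
im3=cv2.imread("pics/w1.png"); print(im3[206:218,200,2],im3[206:218,330,2])
E
```

```text
[0.6448 0.0427 0.0237]
[0.6122 0.0349 0.0237]
[0.5772 0.0264 0.0237]
[0.542  0.0177 0.0237]
[0.5102 0.0097 0.0237]
0.1386064212081862
[114 109 104 101  98  94  87  97  98  95  98  96  95  94  92  92  92  95] [101  95  98  97  97  98  86  86  86  82  88  89  97  93  77  64  60  60]
[ 95  95 101 100 105 110 120 125 123 120 125 124 123 126 123 124 127 129
 143 175 183 188 187 188 183 188 187] [ 82  75  78  84  83  87  92  95 100  98 101  98  91  89  87  79  74  75
  70  77  74  78  82  83  83  88  83]
[ 96  97  98  95  97  99  92 119 169 185 189 185] [ 97  96  93  92  88  86  85 120 174 190 187 188]
```

Tray: yaw is 103.75°, and the shoulder width measures 138.6 mm against 138 nominal, with origin near (0.578, 0.0235). Next I hover over the rake.

```bash
python3 -m creep '[[-0.003,0.045,0,0,0,0.1,1],[-0.006,0.093,0,0,0,0.2,1],[-0.009,0.14,0,0,0,0.3,1],[-0.012,0.19,0.005,0,0,0.351,1],[-0.016,0.235,0.01,0,0,0.351,1],[-0.0185,0.275,0.018,0,0,0.351,1],[-0.0185,0.285,0.018,0,0,0.351,1],[-0.0185,0.285,0.018,0,0,0.351,1]]'; python3 - <<'E'
from h import *
o=bot.get_obs(); im=optics.camera("wrist"); print(o['q'],o['ee_pos'],o['tcp_rot'])
import pickle; pickle.dump(o,open("o2.pkl","wb")); cv2.imwrite("pics/w2.png",im[:,:,::-1])
grid(im,140,150,400,345,3,"pics/w2t.png")
E
```

```text
time: 4.6
ee_pos: [0.527, 0.2803, 0.2601]
tcp_rot: [-180.0, -0.1, 173.4]
wrist_force: [0.6, -0.6, 0.4]
opening: 0.0855
[ 2.80078070e+01  1.41773629e+01  2.81921009e+01  1.04084358e+02
 -5.95481294e-04 -5.54321999e+01] [0.52702916 0.28031468 0.26006901] [-1.79960008e+02 -5.69913422e-02  1.73439987e+02]
```

View pics/w2t.png

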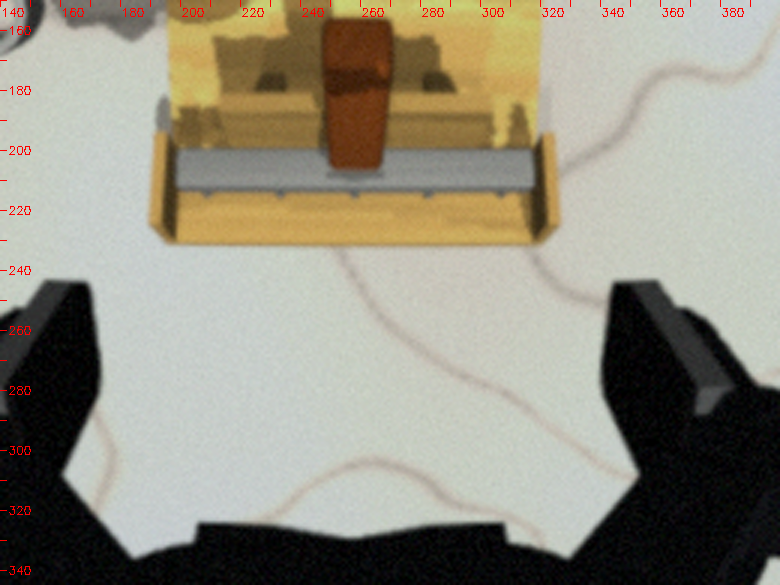

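```bash
python3 - <<'E'
from h import *
import pickle
o=pickle.load(open("o2.pkl","rb")); P=tf(o)
np.set_printoptions(precision=4,suppress=True)
L=plane("wrist",194.5,207,.07,P);R=plane("wrist",313.5,207,.07,P); print("bar",L,R,np.linalg.norm(L-R),(L+R)/2)
print("handle low front",plane("wrist",254.3,206,.086,P))
# rack base front / cheeks outer
for u in (189.5,320.5): pass
print("plate front lip", plane("wrist",197,231.5,.03,P),plane("wrist",314,231.5,.03,P))
a=np.radians(o['tcp_rot'][2]-90); X=np.array([np.cos(a),np.sin(a)])
for o_ in [(.531,.324),(.527,.322),(.529,.320),(.529,.326)]:
  f=lambda x,y,z: proj("wrist",np.r_[np.array(o_)+x*X+y*np.array([-X[1],X[0]]),z],P)
  print(o_,"low front",f(.0018,0,.086),"end top front",f(-.0704+.0074,0,.1733+.0052),"end back",f(-.0704-.0074,0,.1733-.0052),"bar top-back edge",f(.030-.047*.574-.009*.819,-.08,.03+.047*.819-.009*.574),f(.030-.033*.574+.009*.819,.08,.03+.033*.819+.009*.574))
E
```

```text
bar [0.616  0.3202 0.07  ] [0.4588 0.3383 0.07  ] 0.15815074004084112 [0.5374 0.3292 0.07  ]
handle low front [0.536  0.3227 0.086 ]
plate front lip [0.6295 0.371  0.03  ] [0.4534 0.3913 0.03  ]
(0.531, 0.324) low front (np.float64(258.3876568716915), np.float64(207.9365001324998)) end top front (np.float64(259.21294231319877), np.float64(171.37717718657944)) end back (np.float64(259.13486913087553), np.float64(153.5156176339829)) bar top-back edge (np.float64(198.53436118340107), np.float64(198.173152860809)) (np.float64(316.70537416716274), np.float64(213.90865890300455))
(0.527, 0.322) low front (np.float64(261.37963709796173), np.float64(206.08235901997003)) end top front (np.float64(263.3957715273143), np.float64(168.7095337952285)) end back (np.float64(263.2050786776594), np.float64(150.90236139812495)) bar top-back edge (np.float64(201.1724902032829), np.float64(196.41770781202342)) (np.float64(319.47959542742495), np.float64(212.19963311478458))
(0.529, 0.32) low front (np.float64(259.61657541909386), np.float64(204.7453110535684)) end top front (np.float64(260.9314173705204), np.float64(166.77899159591738)) end back (np.float64(260.8051720055626), np.float64(149.00943632914857)) bar top-back edge (np.float64(199.48531430799548), np.float64(195.1515544116904)) (np.float64(317.9862535980818), np.float64(210.9926495149895))
(0.529, 0.326) low front (np.float64(260.1466115188088), np.float64(209.26434640035833)) end top front (np.float64(261.6714999303714), np.float64(173.29518863826496)) end back (np.float64(261.5302893460827), np.float64(155.39949711736122)) bar top-back edge (np.float64(200.21727412201363), np.float64(199.43350463145418)) (np.float64(318.19669982965746), np.float64(215.10623717759972))
```

Rack origin is at about (0.5365, 0.324), so the grip point is at (0.531, 0.279, 0.136). Descending with open jaws around the handle.

```bash
python3 -m creep '[[-0.0045,-0.0005,0.04,0,0,0,1],[-0.0045,-0.0005,0.08,0,0,0,1],[-0.0045,-0.0005,0.11,0,0,0,1],[-0.0045,-0.0005,0.13,0,0,0,1],[-0.0045,-0.0005,0.141,0,0,0,1],[-0.0045,-0.0005,0.141,0,0,0,1]]'; python3 - <<'E'
from h import *
im=optics.camera("wrist"); cv2.imwrite("pics/w3.png",im[:,:,::-1])
im=optics.camera("scene"); grid(im,300,150,460,345,3,"pics/s3.png")
E
```

```text
time: 5.25
ee_pos: [0.532, 0.2765, 0.1189]
tcp_rot: [-179.9, -0.1, 173.3]
wrist_force: [0.6, -0.3, 0.8]
opening: 0.0856
```

View pics/w3.png

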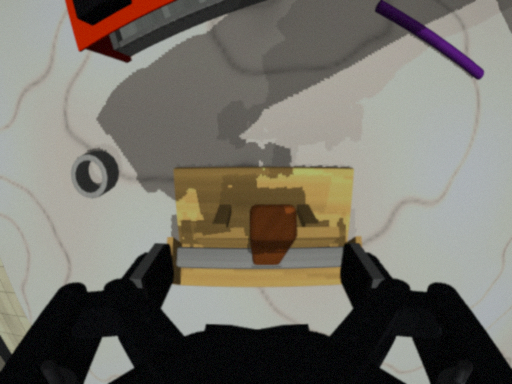

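View pics/s3.png

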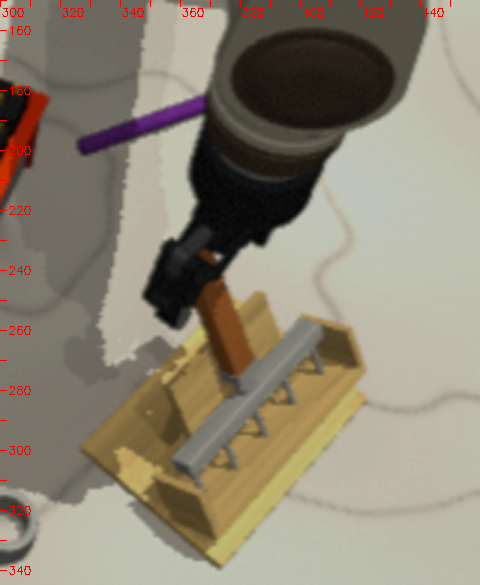

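```bash
python3 - <<'E'
from h import *
import pickle
o=bot.get_obs(); im=optics.camera("wrist"); o2=bot.get_obs(); print(o['ee_pos'],o['tcp_rot'],o2['ee_pos'],o2['tcp_rot'],o2['q'],o2['qd'],o2['wrist_force'])
pickle.dump(o,open("o3.pkl","wb")); cv2.imwrite("pics/w3b.png",im[:,:,::-1])
grid(im,150,150,370,300,3,"pics/w3t.png")
P=tf(pickle.load(open("o2.pkl","rb")))
for pk,px in (("o2.pkl",(254.5,156)),("o3.pkl",(273.5,206))):
    P=tf(pickle.load(open(pk,"rb"))); print(plane("wrist",*px,.17,P))
E
```

```text
[0.53274539 0.27755501 0.12112246] [1.79951648e+02 7.80545872e-02 1.73311330e+02] [0.53285737 0.27784501 0.12141517] [1.79932172e+02 1.05567674e-01 1.73328591e+02] [ 2.75404080e+01  1.09976192e+01  8.88264308e+00  8.77595864e+01
 -3.26405372e-03 -5.57882488e+01] [ 0.37666245 -0.02628543  0.20707063 -0.13293638  0.0036912  -0.04982359] [ 0.31172318 -0.66649666 -0.6605005 ]
[0.52658411 0.24826081 0.17      ]
[0.52292217 0.25011289 0.17      ]
```

View pics/w3t.png

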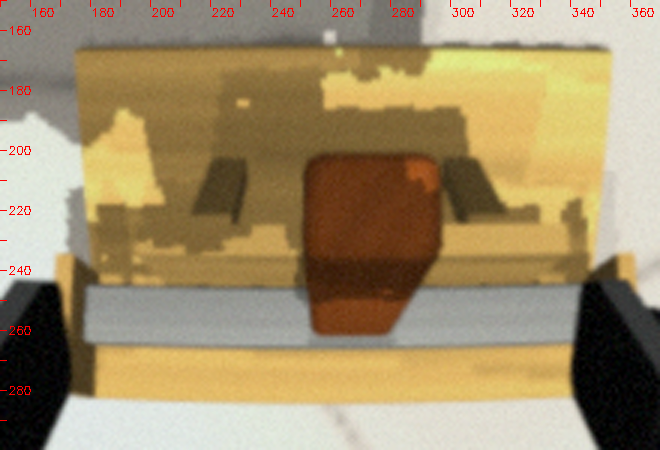

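The handle end (cols 250–296, centre 273) sits about 7 mm to the tool's +x of the finger centre at col 257. I'll recentre and then close.

```bash
python3 -m creep '[[0.004,0.001,0.001,0,0,0,1],[0.007,0.001,0.001,0,0,0,1],[0.007,0.001,0.001,0,0,0,0.9]]' 60; python3 - <<'E'
from h import *
import pickle
o=bot.get_obs(); im=optics.camera("wrist");print(o['ee_pos'],o['tcp_rot'])
pickle.dump(o,open("o4.pkl","wb"));grid(im,150,150,370,300,3,"pics/w4t.png")
E
```

```text
time: 5.7
ee_pos: [0.5249, 0.2801, 0.1193]
tcp_rot: [180.0, 0.0, 173.4]
wrist_force: [0.5, -0.8, -0.2]
opening: 0.0774
[0.52493695 0.28011681 0.11927077] [1.79977033e+02 2.79494134e-02 1.73402548e+02]
```

View pics/w4t.png

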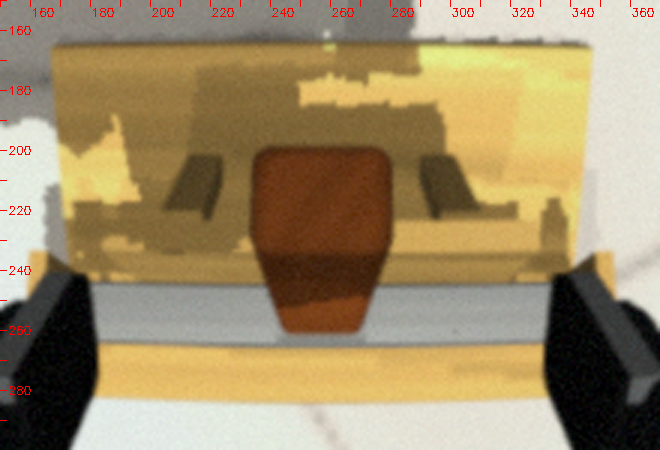

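Centred: the handle end spans cols 232–279, centre 256. Closing.

```bash
python3 -m creep '[[0,0,0,0,0,0,0.5],[0,0,0,0,0,0,0.2],[0,0,0,0,0,0,0.1],[0,0,0,0,0,0,0.1],[0,0,0,0,0,0,0.1],[0,0,0,0,0,0,0.1]]' 60;python3 -m creep '[[0,0,0,0,0,0,0.05],[0,0,0,0,0,0,0.05]]' 110
```

```text
time: 6.35
ee_pos: [0.5252, 0.2798, 0.1188]
tcp_rot: [-180.0, -0.0, 173.4]
wrist_force: [-1.0, 0.3, 0.9]
opening: 0.0187
time: 6.55
ee_pos: [0.5253, 0.2798, 0.1188]
tcp_rot: [-180.0, 0.0, 173.4]
wrist_force: [-0.5, -0.8, 2.2]
opening: 0.0156
```

```bash
python3 - <<'E'
from h import *
o=bot.get_obs(); im=optics.camera("wrist");print(o['opening'],o['wrist_force'],o['torque'])
grid(im,120,150,390,380,3,"pics/w5t.png")
im=optics.camera("scene"); grid(im,300,150,460,345,3,"pics/s5.png")
E
```

```text
0.015624045472498174 [-0.46722628 -0.76051917  2.23862675] [-0.19379477  0.15377582 -0.00091903]
```

View pics/w5t.png

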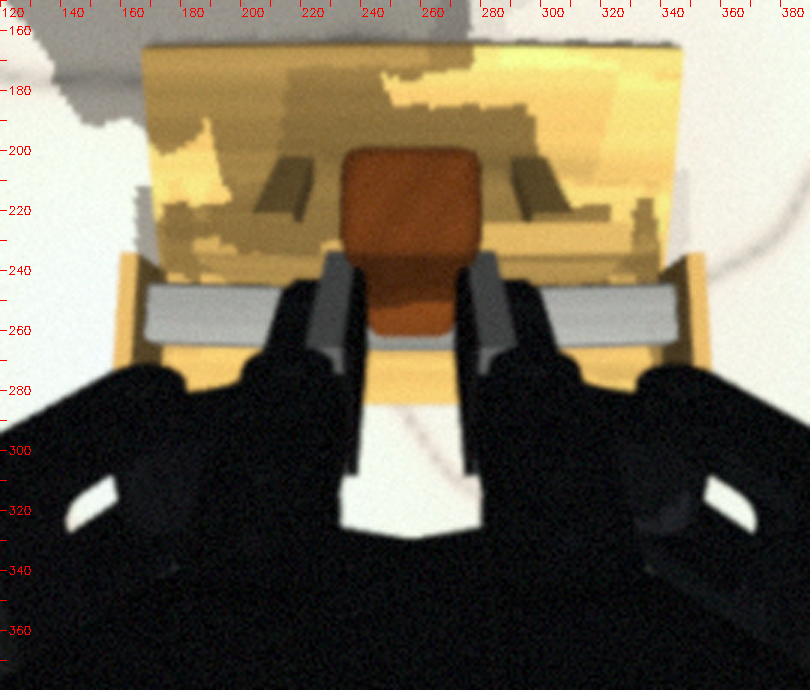

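View pics/s5.png

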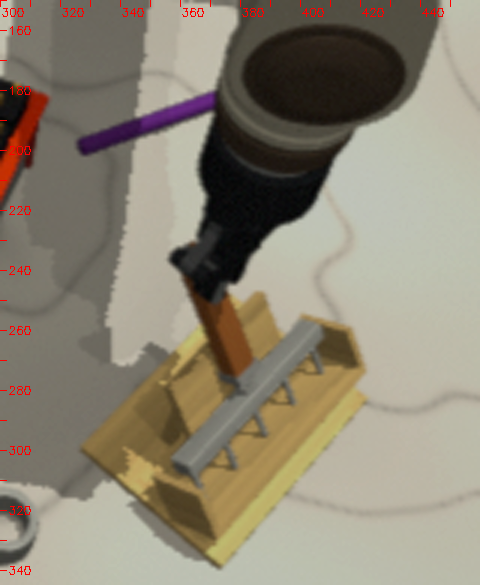

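```bash
python3 -m creep '[[0,0,-0.02,0,0,0,0.05],[0,0,-0.06,0,0,0,0.05],[0,0,-0.1,0,0,0,0.05],[0,0,-0.13,0,0,0,0.05],[0,0,-0.13,0,0,0,0.05]]' 110
cat >> h.py <<'E'
TO=np.array([.5778,.0235]); TY=np.radians(103.75)
def totray(X):
    d=np.array(X[:2])-TO; c,s=np.cos(TY),np.sin(TY)
    return np.array([c*d[0]+s*d[1],-s*d[0]+c*d[1],X[2]])
def fromtray(x,y,z):
    c,s=np.cos(TY),np.sin(TY); return np.array([TO[0]+c*x-s*y,TO[1]+s*x+c*y,z])
E
python3 - <<'E'
from h import *
import pickle
P=tf(pickle.load(open("o1.pkl","rb")))
np.set_printoptions(precision=4,suppress=True)
for a,b,e in [((236,175),(240,185),(211.5,126)),((260,175),(264,185),(237.5,125)),((285.5,175),(289.5,185),(260,127)),((309.7,175),(314,185),(286.5,125))]:
    A,B,E_=[totray(plane("wrist",*p,.034,P))*1e3 for p in (a,b,e)]
    print(A,B,E_, np.degrees(np.arctan2(A[1]-E_[1],A[0]-E_[0])))
print(totray(plane("wrist",251.9,180,.0237,P)))
for o in [bot.get_obs()]: print(o['ee_pos'],o['wrist_force'],o['torque'],o['opening'])
im=optics.camera("scene");cv2.imwrite("pics/s6.png",im[:,:,::-1])
im=optics.camera("wrist");cv2.imwrite("pics/w6.png",im[:,:,::-1])
E
```

```text
time: 7.15
ee_pos: [0.5262, 0.2804, 0.2527]
tcp_rot: [179.8, 0.3, 173.4]
wrist_force: [0.4, 0.8, -3.5]
opening: 0.0153
[ -6.4222 -23.4288  34.    ] [  8.6423 -17.7502  34.    ] [-78.4231 -57.8112  34.    ] 25.525725014848568
[-6.4132 11.6479 34.    ] [ 8.6158 17.5981 34.    ] [-79.2668 -20.5097  34.    ] 23.816667341880613
[-6.5593 49.0009 34.    ] [ 8.5016 55.3248 34.    ] [-76.3072  11.416   34.    ] 28.3187840264826
[-6.8501 85.0178 34.    ] [ 8.3055 92.247  34.    ] [-79.5603  49.0992  34.    ] 26.28927410775094
[ 0.0034 -0.0004  0.0237]
[0.5262 0.2804 0.2527] [ 0.3909  0.8249 -3.5047] [0.0552 0.0067 0.0135] 0.015270380060023457
```

View pics/s6.png

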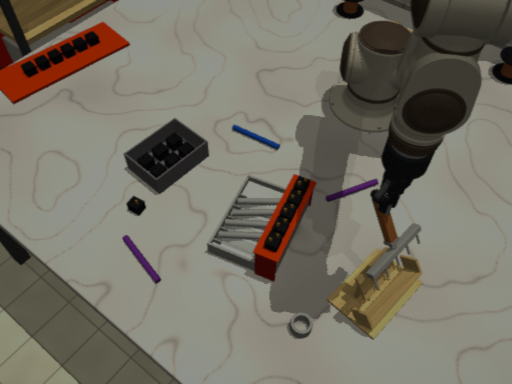

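View pics/w6.png

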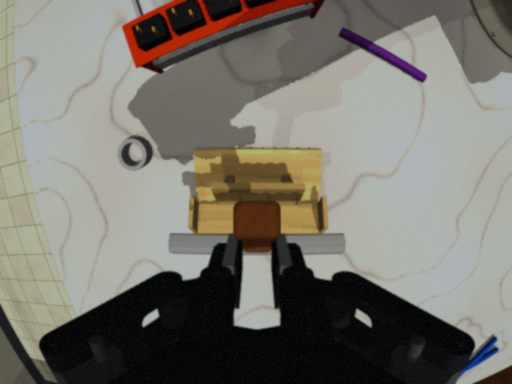

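The rake is lifted and centred (crossbar cols 169–344, centre 256.5). Carrying it over the tray's near end, high enough to clear the bridge.

```bash
python3 -m creep '[[-0.01,-0.035,0,0,0,-0.05,0.05],[-0.025,-0.08,0,0,0,-0.1,0.05],[-0.04,-0.125,0,0,0,-0.15,0.05],[-0.055,-0.17,0,0,0,-0.2,0.05],[-0.07,-0.215,0,0,0,-0.25,0.05],[-0.085,-0.26,0,0,0,-0.3,0.05],[-0.1,-0.305,0,0,0,-0.354,0.05],[-0.108,-0.345,0,0,0,-0.354,0.05]]'
python3 -m creep '[[-0.003,-0.015,0,0,0,0,0.05],[-0.0076,-0.024,0.0,0,0,0,0.05],[-0.0076,-0.024,0,0,0,0,0.05]]'
python3 - <<'E'
from h import *
import pickle
o=bot.get_obs(); print(o['ee_pos'],o['tcp_rot'],o['wrist_force'],o['torque'],totray(o['ee_pos']))
im=optics.camera("wrist");pickle.dump(o,open("o7.pkl","wb"));cv2.imwrite("pics/w7.png",im[:,:,::-1])
E
```

```text
time: 8.05
ee_pos: [0.5924, -0.0777, 0.2457]
tcp_rot: [179.9, -0.2, -166.3]
wrist_force: [0.7, 0.0, -2.7]
opening: 0.0151
time: 8.35
ee_pos: [0.6061, -0.0969, 0.2469]
tcp_rot: [179.9, -0.1, -166.4]
wrist_force: [0.1, 1.0, -3.8]
opening: 0.0156
[ 0.60612971 -0.09687257  0.24691315] [ 1.79935336e+02 -1.14481405e-01 -1.66372749e+02] [ 0.07900798  1.00324869 -3.78854468] [-0.15816085  0.02097798  0.05103   ] [-0.12365652  0.00109302  0.24691315]
```

View pics/w7.png

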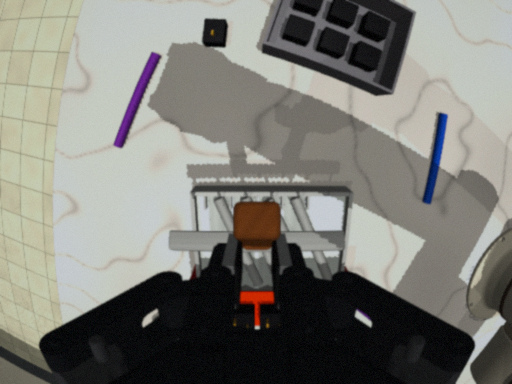

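Tool axes now match the tray: tool x is tray y, and tool y is tray x. I shift +12 mm along tool x and lower to a tip height of about 60 mm.

```bash
python3 -m creep '[[0.006,0.001,0.03,0,0,0,0.05],[0.012,0.002,0.065,0,0,0,0.05],[0.012,0.002,0.09,0,0,0,0.05],[0.012,0.002,0.09,0,0,0,0.05]]'
python3 - <<'E'
from h import *
import pickle
o=bot.get_obs(); print(o['ee_pos'],o['tcp_rot'],o['wrist_force'],o['torque'],totray(o['ee_pos']))
im=optics.camera("wrist");pickle.dump(o,open("o8.pkl","wb"));grid(im,130,150,390,340,3,"pics/w8.png")
im=optics.camera("scene");grid(im,190,140,350,300,4,"pics/s8.png")
P=tf(o)
for x,y in ((-48,13-72),(-48,13),(-48,13+72)): print(proj("wrist",fromtray(x/1e3,y/1e3,.0237),P))
E
```

```text
time: 8.8
ee_pos: [0.5916, -0.0957, 0.1549]
tcp_rot: [179.9, -0.3, -166.2]
wrist_force: [-0.6, 0.4, -3.7]
opening: 0.0152
[ 0.59161778 -0.09572997  0.15488722] [ 179.85127412   -0.31875768 -166.22324964] [-0.57751736  0.44913677 -3.68146314] [-0.11542621  0.05111212 -0.0138772 ] [-0.11909738  0.01491749  0.15488722]
(np.float64(193.43396528310333), np.float64(239.97778497777372))
(np.float64(255.20576850425746), np.float64(240.52881166352898))
(np.float64(316.9617159934479), np.float64(239.82508760017527))
```

View pics/w8.png

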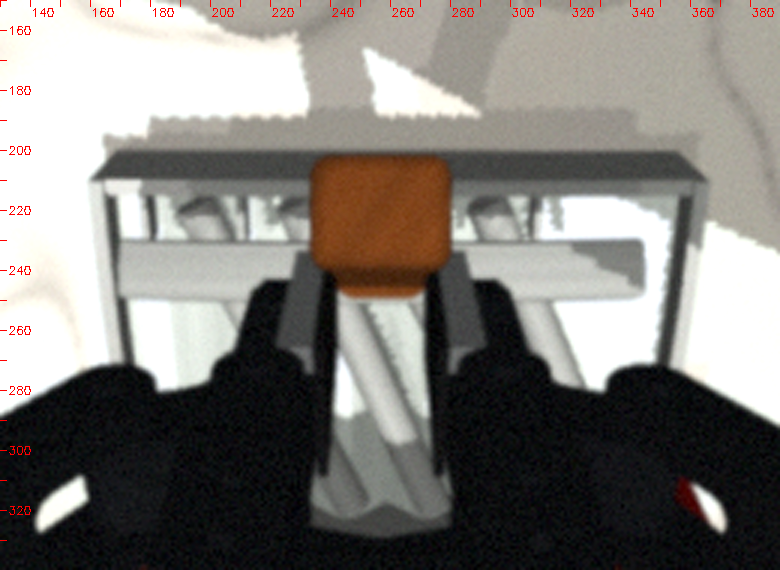

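View pics/s8.png

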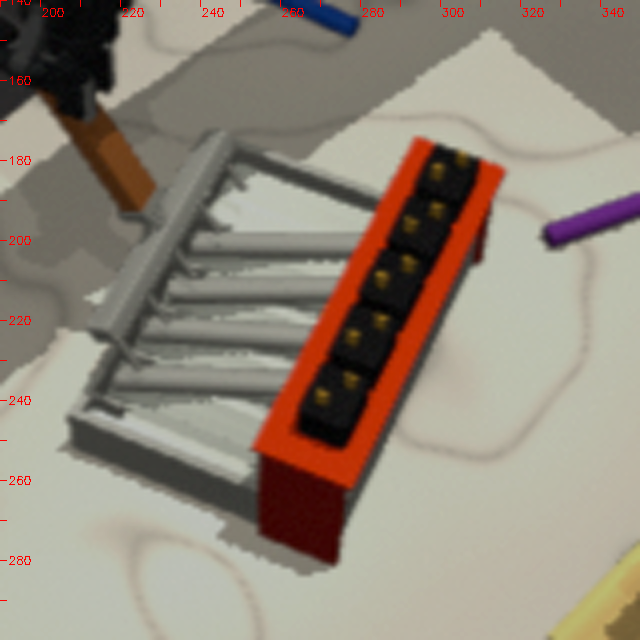

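```bash
python3 - <<'E'
from h import *
import pickle
o=pickle.load(open("o8.pkl","rb"));R,t=tf(o)
def T(v): return R@np.array(v)+t
for x in (-.08,.08):
  for al,pp in ((33,9),(47,9),(47,-9),(33,-9)):
    y=.074-al*.000574+pp*.000819; z=.0893-al*.000819-pp*.000574
    print(x,al,pp,np.round(proj("wrist",T([x,y,z]),(R,t)),1))
im=cv2.imread("pics/s8.png")
for i in range(-2,3):
    p=proj("scene",T([.036*i,.074,.0893])); q=((p[0]-190)*4,(p[1]-140)*4)
    print(i,np.round(p,1)); cv2.circle(im,(int(q[0]),int(q[1])),3,(0,0,255),1)
cv2.imwrite("pics/s8b.png",cv2.resize(im[80:480,40:440],None,fx=1.5,fy=1.5))
E
```

```text
-0.08 33 9 [172.1 263.9]
-0.08 47 9 [167.9 262.2]
-0.08 47 -9 [169.1 242.4]
-0.08 33 -9 [173.2 245.1]
0.08 33 9 [343.2 263.9]
0.08 47 9 [347.6 262.1]
0.08 47 -9 [346.4 242.4]
0.08 33 -9 [342.2 245.1]
-2 [230.3 232.2]
-1 [237.  220.3]
0 [243.6 208.7]
1 [249.9 197.6]
2 [256.  186.8]
```

View pics/s8b.png

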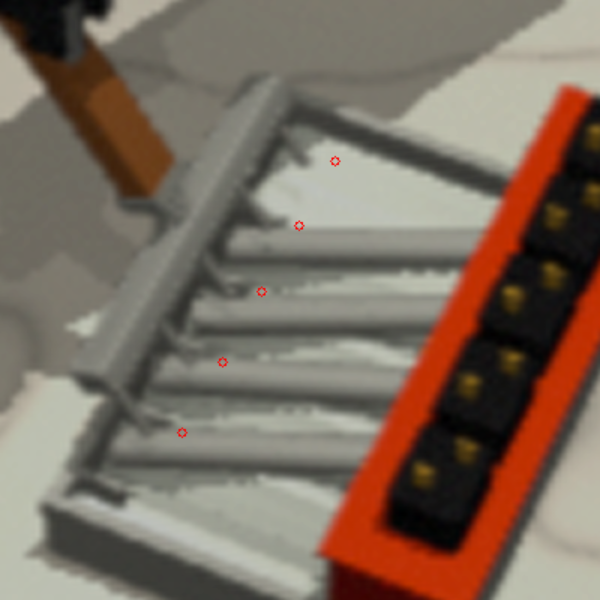

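```bash
python3 - <<'E'
from h import *
import pickle
o=pickle.load(open("o8.pkl","rb"));R,t=tf(o)
T=lambda v:R@np.array(v)+t
for th in (22,24,26,28,30,32,35):
    s,c=np.sin(np.radians(th)),np.cos(np.radians(th))
    r=[]
    for al,pp in ((33,9),(47,9),(47,-9),(33,-9),(175,9),(175,-9)):
        f=(130-al)/1e3; p=pp/1e3
        y=-.0006+f*s+p*c; z=-.0172+f*c-p*s
        r.append(proj("wrist",T([.08 if al<100 else .011,y,z]),(R,t))[1])
    print(th,np.round(r,1), "tip y,z",-.0006+.13*s,-.0172+.13*c, np.round(proj("scene",T([.072,-.0006+.13*s,-.0172+.13*c])),1),np.round(proj("scene",T([-.072,-.0006+.13*s,-.0172+.13*c])),1))
E
```

```text
22 [240.8 241.4 221.5 221.9 256.9 216.9] tip y,z 0.04809885714406856 0.10333390109368237 [246.5 186.7] [220.6 231.4]
24 [244.3 244.6 224.7 225.4 253.5 213.5] tip y,z 0.052275763599854023 0.1015609094935381 [248.  186.9] [222.1 231.6]
26 [247.9 247.8 227.9 229.  250.  210.1] tip y,z 0.05638824908258006 0.09964322601889172 [249.5 187. ] [223.7 231.8]
28 [251.5 251.  231.2 232.6 246.5 206.8] tip y,z 0.0604313031621658 0.0975831870716605 [251. 187.] [225.2 232. ]
30 [255.  254.2 234.4 236.1 242.9 203.5] tip y,z 0.06439999999999999 0.09538330249197705 [252.5 187. ] [226.7 232.1]
32 [258.6 257.4 237.6 239.7 239.4 200.3] tip y,z 0.06828950435031664 0.09304625250033538 [253.9 187. ] [228.1 232.1]
35 [263.9 262.1 242.4 245.1 234.  195.7] tip y,z 0.07396493672563599 0.08928976575756895 [256.  186.8] [230.3 232.2]
```

The rake has swung about 6° in the grip. Fitting the crossbar and handle-end rows gives a lean of about 29°, with the tips at tool (0, 60, 96) mm, and the scene view agrees. That lean would foul the bridge, so I'll tilt the tool by 0.14 rad to bring it to about 37°, and grip harder.

```bash
python3 -m creep '[[-0.001,0,0,-0.05,0,0,0.0],[-0.002,-0.001,0.006,-0.1,0,0,0.0],[-0.002,-0.002,0.012,-0.14,0,0,0.0],[-0.002,-0.002,0.0177,-0.14,0,0,0.0],[-0.002,-0.002,0.0177,-0.14,0,0,0.0]]' 120
python3 - <<'E'
from h import *
import pickle
o=bot.get_obs(); print(o['ee_pos'],o['tcp_rot'],o['wrist_force'],o['torque'],totray(o['ee_pos']),o['opening'])
im=optics.camera("wrist");pickle.dump(o,open("o9.pkl","wb"));grid(im,130,150,390,340,3,"pics/w9.png")
im=optics.camera("scene");grid(im,190,140,310,270,5,"pics/s9.png")
R,t=tf(o);T=lambda v:R@np.array(v)+t
im=cv2.imread("pics/s9.png")
for i in range(-2,3):
    p=proj("scene",T([.036*i,.060,.0965])); print(i,np.round(p,1),np.round(totray(T([.036*i,.060,.0965]))*1e3,1))
    cv2.circle(im,(int((p[0]-190)*5),int((p[1]-140)*5)),4,(0,0,255),1)
cv2.imwrite("pics/s9.png",im)
E
```

```text
time: 9.4
ee_pos: [0.5964, -0.0992, 0.1414]
tcp_rot: [172.1, 0.0, -166.3]
wrist_force: [0.1, -0.2, -3.5]
opening: 0.0147
[ 0.59640052 -0.09918297  0.14135568] [ 1.72052635e+02  1.49644126e-02 -1.66340428e+02] [ 0.05716102 -0.1789366  -3.45577768] [-0.30413703 -0.07642575 -0.02327058] [-0.12358821  0.01109254  0.14135568] 0.01473830484575748
-2 [227.2 235.3] [-50.9 -61.   54.1]
-1 [234.  223.5] [-50.9 -25.   54.1]
0 [240.6 212. ] [-50.8  11.   54.1]
1 [246.9 201. ] [-50.8  47.   54.1]
2 [253.1 190.3] [-50.7  83.   54.1]
```

View pics/w9.png

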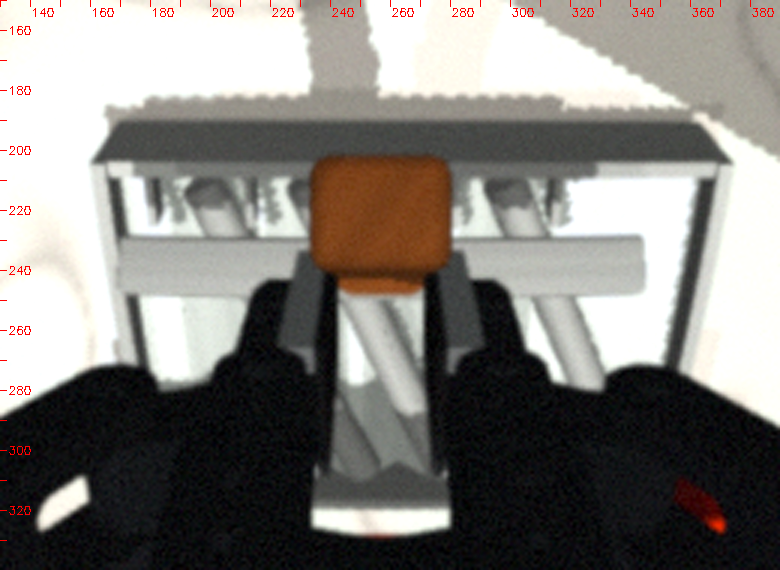

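View pics/s9.png

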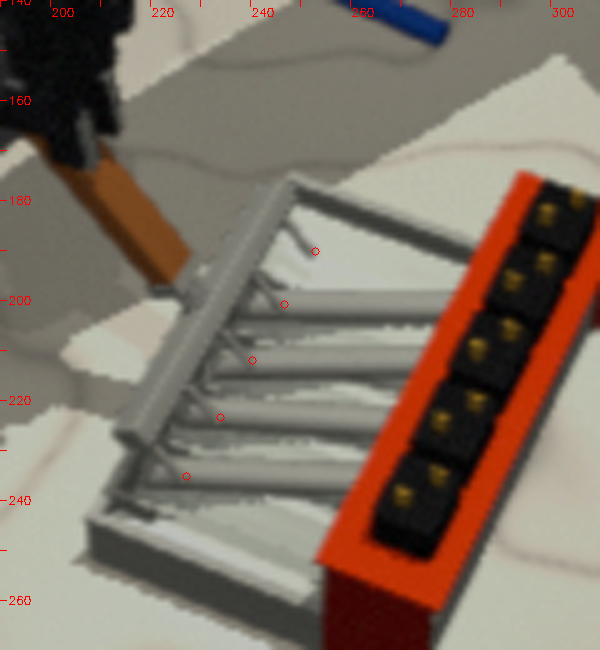

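The projected tips coincide with the tines in the scene view: tip at tray (-51, 11, 54). Lowering between the rods, watching the force.

```bash
python3 -m creep '[[0,-0.001,0.006,0,0,0,0.0],[0,-0.0017,0.012,0,0,0,0.0],[0,-0.0022,0.016,0,0,0,0.0],[0,-0.0028,0.02,0,0,0,0.0],[0,-0.0028,0.02,0,0,0,0.0],[0,-0.0028,0.02,0,0,0,0.0]]'
cat > look.py <<'E'
from h import *
import pickle,sys
n=sys.argv[1]; ty=float(sys.argv[2]) if len(sys.argv)>2 else .060; tz=float(sys.argv[3]) if len(sys.argv)>3 else .0965
o=bot.get_obs(); im=optics.camera("wrist"); s=optics.camera("scene"); pickle.dump(o,open(f"o{n}.pkl","wb"))
R,t=tf(o);T=lambda v:R@np.array(v)+t
np.set_printoptions(precision=2,suppress=True)
print(o['time'],o['ee_pos'],o['tcp_rot'],"F",o['wrist_force'],"M",o['torque'],"tcp tray mm",totray(t)*1e3,"tip",totray(T([0,ty,tz]))*1e3)
grid(im,130,150,390,340,3,f"pics/w{n}.png"); grid(s,190,140,310,270,5,f"pics/s{n}.png")
im=cv2.imread(f"pics/s{n}.png")
for i in range(-2,3):
    p=proj("scene",T([.036*i,ty,tz])); cv2.circle(im,(int((p[0]-190)*5),int((p[1]-140)*5)),4,(0,0,255),1)
cv2.imwrite(f"pics/s{n}.png",im)
E
python3 look.py 10
```

```text
time: 10.1
ee_pos: [0.596, -0.0992, 0.1208]
tcp_rot: [172.0, -0.0, -166.3]
wrist_force: [0.4, -0.2, -2.9]
opening: 0.0152
10.1 [ 0.6  -0.1   0.12] [ 171.97   -0.01 -166.34] F [ 0.4  -0.16 -2.92] M [-0.3  -0.08 -0.03] tcp tray mm [-123.48   11.53  120.79] tip [-50.6   11.42  33.61]
```

View pics/s10.png

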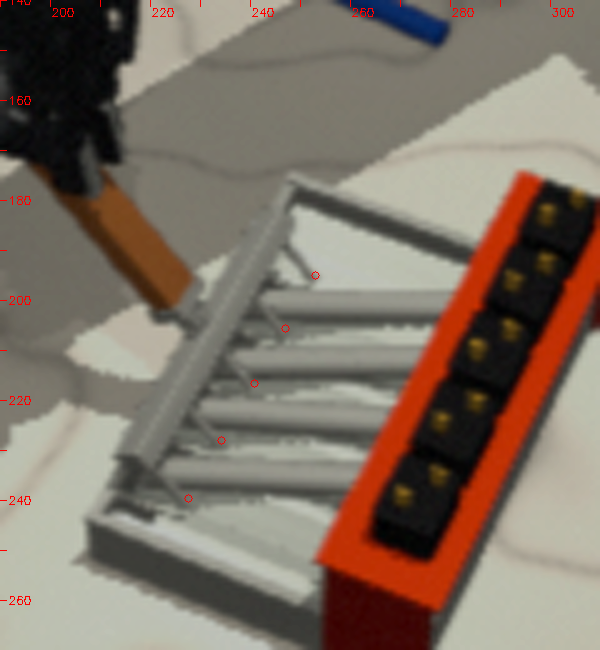

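View pics/w10.png

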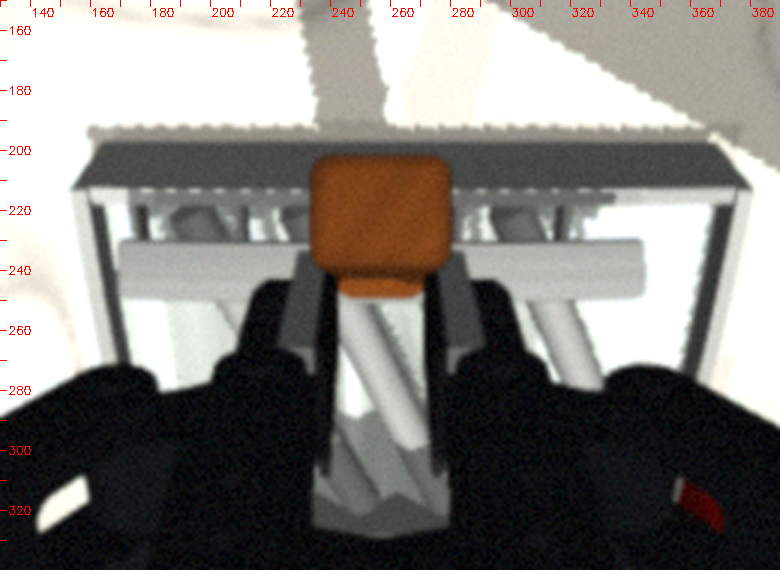

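Tines are visible dropping between the rods. I continue down 6 mm and slide across to the ridges.

```bash
python3 -m creep '[[0,-0.0004,0.003,0,0,0,0.0],[0,-0.0008,0.006,0,0,0,0.0],[-0.003,-0.0008,0.006,0,0,0,0.0],[-0.006,-0.0008,0.006,0,0,0,0.0],[-0.009,-0.0008,0.006,0,0,0,0.0],[-0.0115,-0.0008,0.006,0,0,0,0.0],[-0.0115,-0.0008,0.006,0,0,0,0.0]]'
python3 look.py 11
```

```text
time: 10.9
ee_pos: [0.6076, -0.0963, 0.1147]
tcp_rot: [172.0, 0.0, -166.3]
wrist_force: [0.4, -0.8, -3.4]
opening: 0.0153
10.9 [ 0.61 -0.1   0.11] [ 171.98    0.   -166.33] F [ 0.36 -0.8  -3.4 ] M [-0.39 -0.04 -0.01] tcp tray mm [-123.43   -0.45  114.68] tip [-50.55  -0.56  27.5 ]
```

View pics/s11.png

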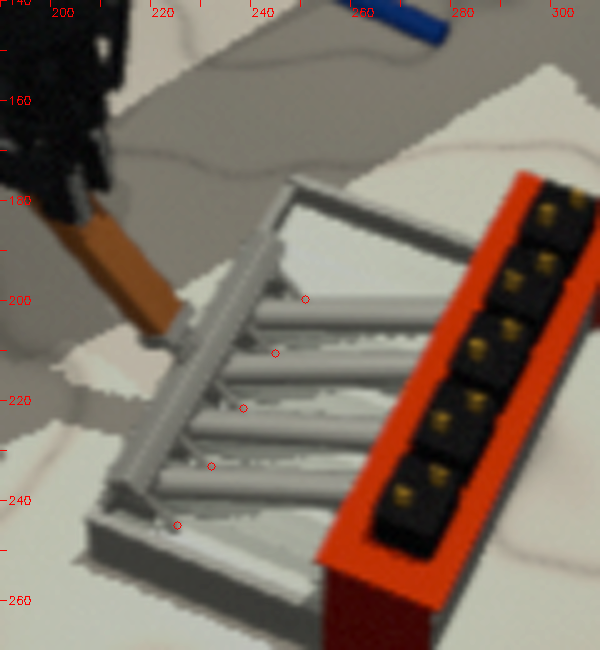

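View pics/w11.png

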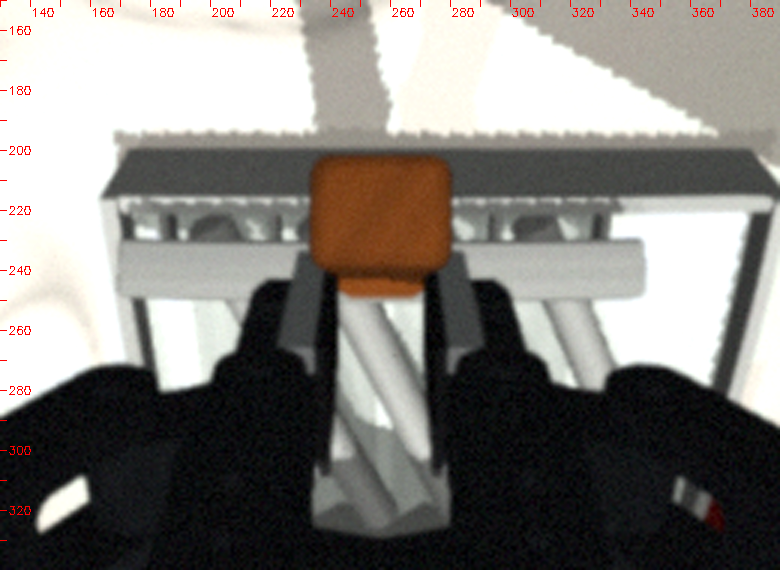

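```bash
python3 -m creep '[[0,-0.0002,0.0015,0,0,0,0.0],[0,-0.0004,0.003,0,0,0,0.0],[0,-0.0006,0.004,0,0,0,0.0],[0,-0.0006,0.004,0,0,0,0.0],[0,-0.0006,0.004,0,0,0,0.0]]'; python3 -c "
from h import *
o=bot.get_obs();print(o['ee_pos'],o['wrist_force'],o['torque'])"
```

```text
time: 11.5
ee_pos: [0.6071, -0.0964, 0.1107]
tcp_rot: [172.0, -0.0, -166.3]
wrist_force: [-0.8, -0.8, -2.6]
opening: 0.015
[ 0.60708429 -0.09644471  0.11070385] [-0.7593289  -0.83047737 -2.58857335] [-0.27721149  0.05459567  0.04118256]
```

```bash
python3 -m creep '[[0,-0.0001,0.001,0,0,0,0.0],[0,-0.0002,0.002,0,0,0,0.0],[0,-0.0002,0.002,0,0,0,0.0]]'; python3 -c "
from h import *
o=bot.get_obs();print(o['ee_pos'],o['wrist_force'],o['torque'])"
```

```text
time: 11.8
ee_pos: [0.6072, -0.0964, 0.1087]
tcp_rot: [172.0, 0.0, -166.3]
wrist_force: [0.9, 0.3, -2.6]
opening: 0.0148
[ 0.60721988 -0.09635803  0.1086693 ] [ 0.93457074  0.25753154 -2.562723  ] [-0.17987203 -0.11599617 -0.05547835]
```

Light contact: the moment changed and the tips sit at ridge height. Combing forward along the ridges, 40 mm first.

```bash
python3 -m creep '[[0.0005,0.005,0.0007,0,0,0,0.0],[0.0008,0.01,0.0014,0,0,0,0.0],[0.0008,0.015,0.0021,0,0,0,0.0],[0.0008,0.02,0.0028,0,0,0,0.0],[0.0008,0.025,0.0035,0,0,0,0.0],[0.0008,0.03,0.0042,0,0,0,0.0],[0.0008,0.035,0.0049,0,0,0,0.0],[0.0008,0.04,0.0056,0,0,0,0.0]]'; python3 look.py 12
```

```text
time: 12.6
ee_pos: [0.5965, -0.0569, 0.1086]
tcp_rot: [172.0, -0.0, -166.3]
wrist_force: [-2.2, -3.6, -0.5]
opening: 0.0146
12.6 [ 0.6  -0.06  0.11] [ 171.97   -0.03 -166.32] F [-2.17 -3.58 -0.5 ] M [-0.81  0.5   0.36] tcp tray mm [-82.54   0.94 108.59] tip [-9.65  0.9  21.41]
```

View pics/s12.png

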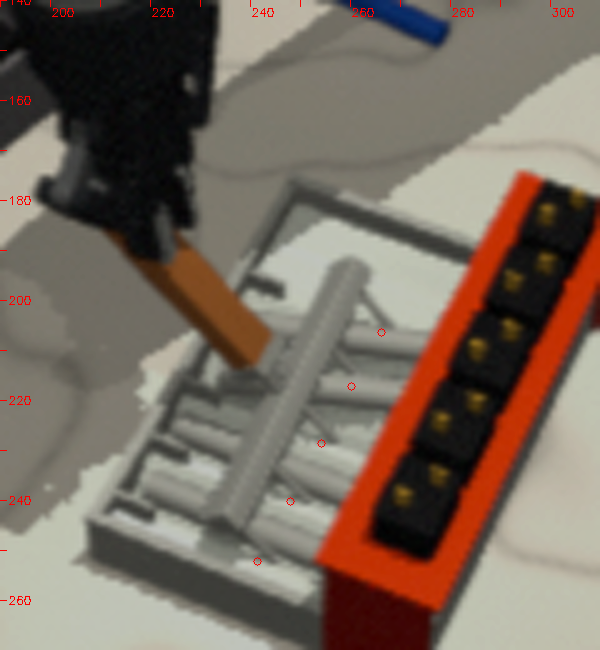

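View pics/w12.png

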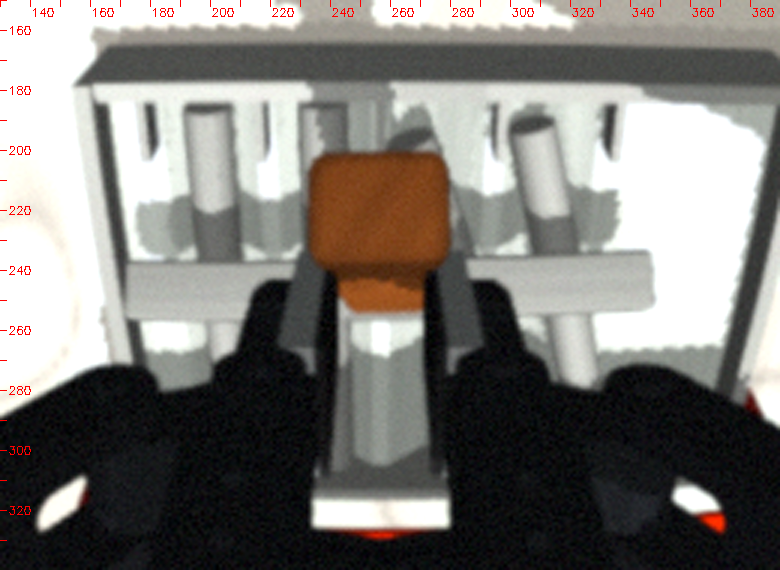

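The rods are swinging into line, with about 3 N vertical load. I keep combing forward.

```bash
python3 -m creep '[[-0.0005,0.005,0.0006,0,0,0,0.0],[-0.0008,0.01,0.0013,0,0,0,0.0],[-0.0008,0.015,0.002,0,0,0,0.0],[-0.0008,0.02,0.0027,0,0,0,0.0],[-0.0008,0.025,0.0034,0,0,0,0.0],[-0.0008,0.03,0.0041,0,0,0,0.0],[-0.0008,0.035,0.0048,0,0,0,0.0],[-0.0008,0.04,0.0055,0,0,0,0.0]]'; python3 look.py 13 .064 .0952
```

```text
time: 13.5
ee_pos: [0.588, -0.0174, 0.1087]
tcp_rot: [172.0, -0.0, -166.3]
wrist_force: [-0.8, 0.0, -3.1]
opening: 0.0145
13.5 [ 0.59 -0.02  0.11] [ 171.97   -0.01 -166.33] F [-0.79  0.02 -3.12] M [-0.55  0.11  0.08] tcp tray mm [-42.14  -0.14 108.68] tip [34.53 -0.23 23.36]
```

View pics/s13.png

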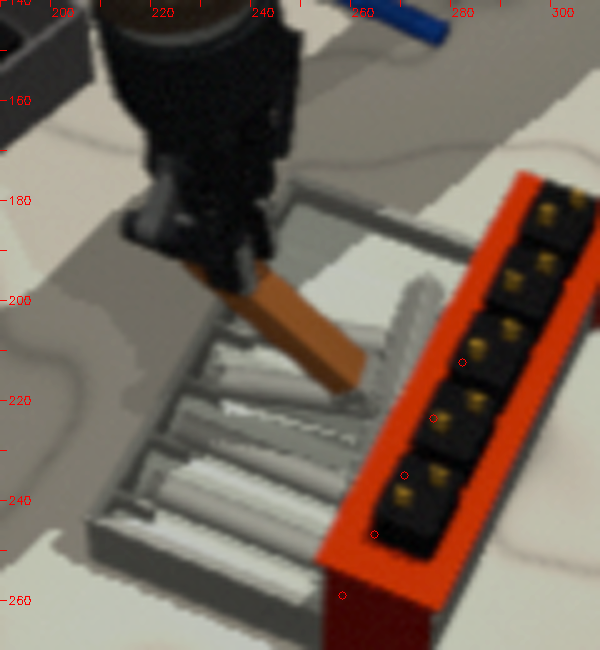

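View pics/w13.png

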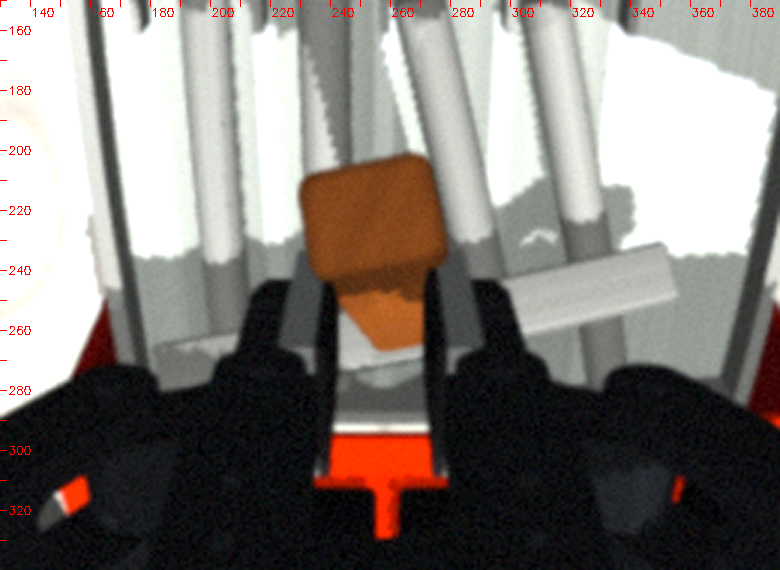

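The rake has twisted about 11° in the grip, from the sideways push of the rods. Rods 1 and 2 are nearly in. I'll fit the rake's pose in the tool from its corners.

```bash
cat > rake.py <<'E'
from h import *
from scipy.optimize import least_squares
I=(np.eye(3),np.zeros(3))
# rake frame: x lateral, u along handle from tips, p perpendicular (front +)
def pt(q,x,al,pp):
    th,psi,ro,dx,dy,dz=q
    # rake point relative to grip, in tool axes at lean th
    s,c=np.sin(th),np.cos(th); f=(130-al)/1e3; p=pp/1e3
    v=np.array([x/1e3, f*s+p*c, f*c-p*s])
    v=Ro.from_euler('zy',[psi,ro]).apply(v)
    return v+np.array([dx,dy,dz])
def fit(obs):
    f=lambda q: np.r_[np.ravel([np.array(proj("wrist",pt(q,*k),I))-v for k,v in obs]),(q[3]-0)/.001,(q[5]+.0172)/.001,q[2]/.05]
    r=least_squares(f,[np.radians(30),0,0,0,-.002,-.0172]); return r.x,r.fun
def rep(obs):
    q,e=fit(obs); np.set_printoptions(precision=2,suppress=True)
    print("lean,yaw,roll deg",np.degrees(q[:3]),"off mm",q[3:]*1e3,"res",np.abs(e[:-3]).max())
    t=[pt(q,x,0,0) for x in (-72,0,72)]; print("tips tool mm",np.array(t)*1e3)
    return q,np.array(t)
E
python3 - <<'E'
from rake import *
import pickle
obs=[((-11,175,-9),(230,210)),((11,175,-9),(273.3,201)),((11,175,9),(279,236)),((-11,175,9),(237.3,244.3)),((80,47,-9),(350,230.7)),((-80,47,-9),(181.7,266.7)),((80,33,9),(355.7,249))]
q,t=rep(obs)
R,p=tf(pickle.load(open("o13.pkl","rb")))
print([totray(R@v+p)*1e3 for v in t])
# s11-like straight check
obs=[((-11,175,-9),(234,203)),((11,175,-9),(279.5,203)),((11,175,9),(280,240)),((-11,175,9),(234,240)),((80,47,-9),(345,230)),((-80,47,-9),(169.5,230)),]
q,t=rep(obs)
E
```

```text
lean,yaw,roll deg [ 36.63 -12.32  -2.66] off mm [  2.01   4.77 -14.99] res 2.8607095469540695
tips tool mm [[-56.58  95.91  86.72]
 [ 13.69  80.55  89.99]
 [ 83.96  65.2   93.26]]
[array([ 64.86, -56.86,  36.2 ]), array([50.21, 13.43, 30.84]), array([35.57, 83.72, 25.47])]
lean,yaw,roll deg [28.65 -0.12  0.18] off mm [ -0.75  -1.82 -15.34] res 1.5185129389942915
tips tool mm [[-72.26  60.66  98.97]
 [ -0.26  60.51  98.74]
 [ 71.74  60.35  98.51]]
```

```bash
python3 - <<'E'
from rake import *
import pickle
R,p=tf(pickle.load(open("o13.pkl","rb")))
np.set_printoptions(precision=1,suppress=True)
for nm,a,b in (("r1",(196,170),(204,230)),("r3",(274,170),(281,200)),("r4",(316.5,170),(323,215))):
    A,B=[totray(plane("wrist",*k,.034,(R,p)))*1e3 for k in (a,b)]
    print(nm,A,B,np.degrees(np.arctan2(B[1]-A[1],B[0]-A[0])))
# target tool pose for tip centre
q=np.array([np.radians(36.63),np.radians(-12.32),np.radians(-2.66),.002,.00477,-.015])
Rr=Ro.from_euler('zy',q[1:3]).as_matrix()   # rake lateral rotation in tool
def target(tipc,lean):
    # want: rake frame axes in tray-aligned tool (x=tray y,y=tray x,z=down); extra lean = lean - 36.63
    a=np.radians(lean)-q[0]
    W=np.column_stack([[-np.sin(TY),np.cos(TY),0],[np.cos(TY),np.sin(TY),0],[0,0,-1]])
    Rt=W@Ro.from_euler('x',-a).as_matrix()@Rr.T
    pos=fromtray(*tipc)-Rt@pt(q,0,0,0)
    return Rt,pos
for tip in ((.02,.010,.030),(.02,.0,.026),(.0,.008,.030),(-.02,.008,.03)):
    Rt,pos=target(tip,38)
    print(tip,"shift mm",R.T@(pos-p)*1e3,"rv",Ro.from_matrix(R.T@Rt).as_rotvec().round(3))
E
```

```text
r1 [-54.9 -54.4  34. ] [  5.8 -51.8  34. ] 2.4511449013213453
r3 [-54.5  13.9  34. ] [-25.9  20.8  34. ] 13.663760910177622
r4 [-54.7  51.4  34. ] [-10.2  61.2  34. ] 12.501026413727416
(0.02, 0.01, 0.03) shift mm [  9.9 -21.1 -11.6] rv [0.1 0.  0.2]
(0.02, 0.0, 0.026) shift mm [ -0.1 -21.6  -7.7] rv [0.1 0.  0.2]
(0.0, 0.008, 0.03) shift mm [  7.8 -40.9 -14.4] rv [0.1 0.  0.2]
(-0.02, 0.008, 0.03) shift mm [  7.8 -60.7 -17.2] rv [0.1 0.  0.2]
```

```bash
cat >> rake.py <<'E'
def target(q,tipc,lean,p,R):
    Rr=Ro.from_euler('zy',q[1:3]).as_matrix(); a=np.radians(lean)-q[0]
    W=np.column_stack([[-np.sin(TY),np.cos(TY),0],[np.cos(TY),np.sin(TY),0],[0,0,-1]])
    Rt=W@Ro.from_euler('x',-a).as_matrix()@Rr.T
    pos=fromtray(*(np.array(tipc)/1e3))-Rt@pt(q,0,0,0)
    d=R.T@(pos-p)
    print("tip",tipc,"shift",[round(float(v),4) for v in d],"rv",[round(float(v),3) for v in Ro.from_matrix(R.T@Rt).as_rotvec()])
E
python3 - <<'E'
from rake import *
import pickle
R,p=tf(bot.get_obs())
q=np.array([np.radians(36.63),np.radians(-12.32),np.radians(-2.66),.002,.00477,-.015])
for tip in ((30,13,33),(15,10,32),(0,8,30)): target(q,tip,38,p,R)
E
```

```text
tip (30, 13, 33) shift [0.013, -0.011, -0.0131] rv [0.111, 0.034, 0.216]
tip (15, 10, 32) shift [0.01, -0.026, -0.0142] rv [0.111, 0.034, 0.216]
tip (0, 8, 30) shift [0.0079, -0.0411, -0.0143] rv [0.111, 0.034, 0.216]
```

```bash
python3 -m creep '[[0.004,-0.007,-0.008,0.03,0.01,0.05,0.0],[0.008,-0.011,-0.0131,0.06,0.02,0.11,0.0],[0.011,-0.018,-0.014,0.09,0.03,0.17,0.0],[0.010,-0.026,-0.0142,0.111,0.034,0.216,0.0],[0.009,-0.034,-0.0143,0.111,0.034,0.216,0.0],[0.0079,-0.0411,-0.0143,0.111,0.034,0.216,0.0],[0.0079,-0.0411,-0.0143,0.111,0.034,0.216,0.0]]' 120; python3 look.py 14 .0805 .09
```

```text
time: 14.3
ee_pos: [0.5907, -0.0622, 0.1169]
tcp_rot: [178.7, -3.0, -178.5]
wrist_force: [0.0, 0.3, -3.4]
opening: 0.0147
14.3 [ 0.59 -0.06  0.12] [ 178.65   -2.97 -178.51] F [ 0.02  0.3  -3.37] M [-0.13 -0.1   0.02] tcp tray mm [-86.27   7.83 116.86] tip [-4.59 -5.24 28.9 ]
```

View pics/s14.png

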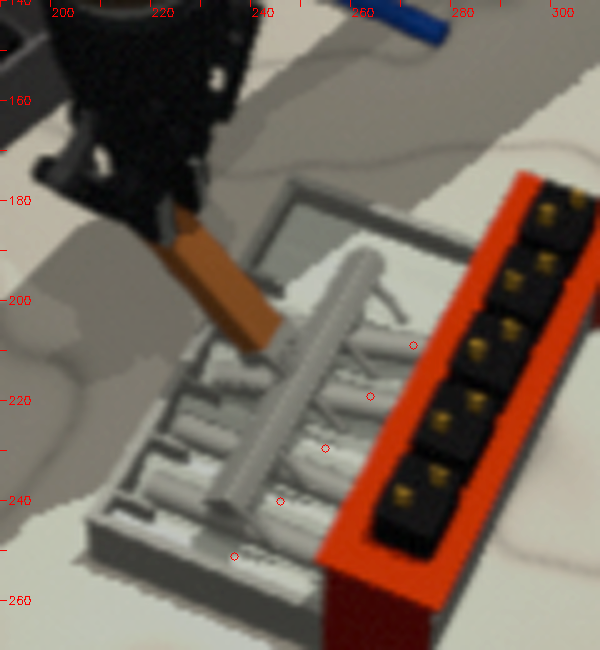

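View pics/w14.png

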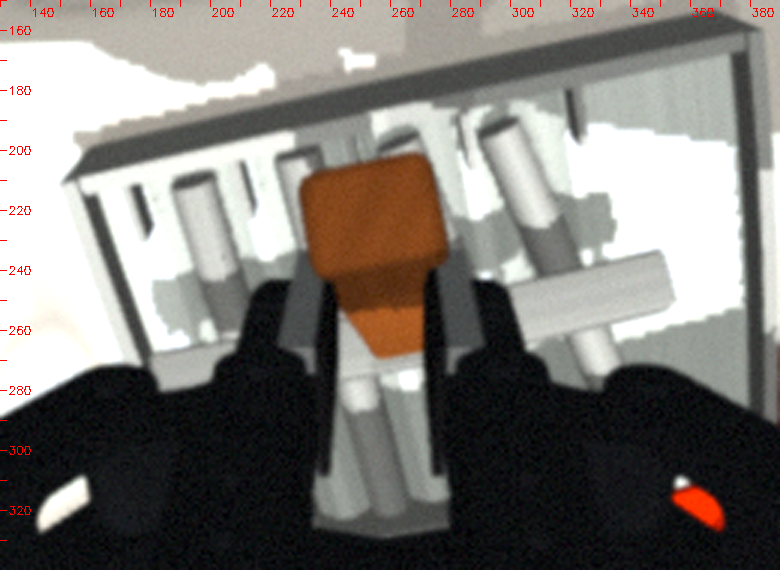

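```bash
python3 - <<'E'
from rake import *
import pickle
obs=[((-11,175,-9),(230.3,211)),((11,175,-9),(272.7,200.7)),((11,175,9),(279,236)),((-11,175,9),(236,244.3)),((80,47,-9),(350,233.3)),((-80,47,-9),(180.7,267.3)),((80,33,9),(355.3,252.3)),((-80,33,9),(183.3,281))]
q,t=rep(obs)
print(list(q))
R,p=tf(pickle.load(open("o14.pkl","rb")))
print([totray(R@v+p)*1e3 for v in t])
print([np.array(proj("scene",R@pt(q,x,0,0)+p)) for x in (-72,-36,0,36,72)])
target(q,(0,4,30),38,p,R);target(q,(0,4,26),38,p,R);
for nm,a,b in (("r1",(196,220),(204,245)),("r4",(298,205),(317,245))):
    A,B=[totray(plane("wrist",*k,.034,(R,p)))*1e3 for k in (a,b)]
    print(nm,A,B,np.degrees(np.arctan2(B[1]-A[1],B[0]-A[0])))
E
```

```text
lean,yaw,roll deg [ 36.42 -10.59  -2.12] off mm [  1.16   4.93 -15.56] res 3.411739577173421
tips tool mm [[-59.26  94.03  86.89]
 [ 11.46  80.79  89.51]
 [ 82.19  67.55  92.13]]
[np.float64(0.6356303861006237), np.float64(-0.18489842239330131), np.float64(-0.03707654643439478), np.float64(0.0011606738394698355), np.float64(0.004927353668427651), np.float64(-0.015555395698117374)]
[array([ -4.06, -66.11,  29.25]), array([-1.89,  5.86, 29.99]), array([ 0.27, 77.82, 30.73])]
[array([244.64, 249.76]), array([251.49, 237.83]), array([258.12, 226.29]), array([264.54, 215.11]), array([270.77, 204.27])]
tip (0, 4, 30) shift [-0.0031, 0.0024, 0.0] rv [-0.002, -0.009, -0.03]
tip (0, 4, 26) shift [-0.0033, 0.0023, 0.004] rv [-0.002, -0.009, -0.03]
r1 [-69.51 -51.8   34.  ] [-42.25 -51.63  34.  ] 0.37480687648570515
r4 [-62.07  45.74  34.  ] [-15.25  57.9   34.  ] 14.559505621257886
```

The refit's tip projection, (271,204), matches the scene image. I'll work out the next combing stroke with the corrected alignment.

```bash
python3 - <<'E'
from rake import *
R,p=tf(bot.get_obs())
q=np.array([0.6356,-0.1849,-0.0371,.00116,.00493,-.01556])
for tip in ((0,6,26),(2,2,26),(10,0,26),(25,0,26),(40,0,26)): target(q,tip,38,p,R)
E
```

```text
tip (0, 6, 26) shift [-0.0016, 0.0012, 0.0044] rv [-0.002, -0.009, -0.031]
tip (2, 2, 26) shift [-0.005, 0.004, 0.0043] rv [-0.002, -0.009, -0.031]
tip (10, 0, 26) shift [-0.0053, 0.0123, 0.0044] rv [-0.002, -0.009, -0.031]
tip (25, 0, 26) shift [-0.0021, 0.0269, 0.0049] rv [-0.002, -0.009, -0.031]
tip (40, 0, 26) shift [0.0011, 0.0416, 0.0055] rv [-0.002, -0.009, -0.031]
```

```bash
python3 -m creep '[[-0.0016,0.001,0.002,0,-0.005,-0.015,0.0],[-0.0016,0.001,0.004,0,-0.009,-0.03,0.0],[-0.0035,0.0025,0.0043,0,-0.009,-0.03,0.0],[-0.005,0.004,0.0043,0,-0.009,-0.03,0.0],[-0.0052,0.008,0.0043,0,-0.009,-0.03,0.0],[-0.0053,0.0123,0.0044,0,-0.009,-0.03,0.0],[-0.0043,0.017,0.0046,0,-0.009,-0.03,0.0]]' 120; python3 look.py 15 .0805 .09
```

```text
time: 15.1
ee_pos: [0.5941, -0.0437, 0.1128]
tcp_rot: [178.6, -2.4, -176.8]
wrist_force: [-1.2, -0.6, -2.7]
opening: 0.0147
15.1 [ 0.59 -0.04  0.11] [ 178.61   -2.41 -176.8 ] F [-1.22 -0.56 -2.69] M [-0.43  0.2   0.19] tcp tray mm [-69.1    0.13 112.83] tip [ 12.84 -11.36  24.89]
```

View pics/s15.png

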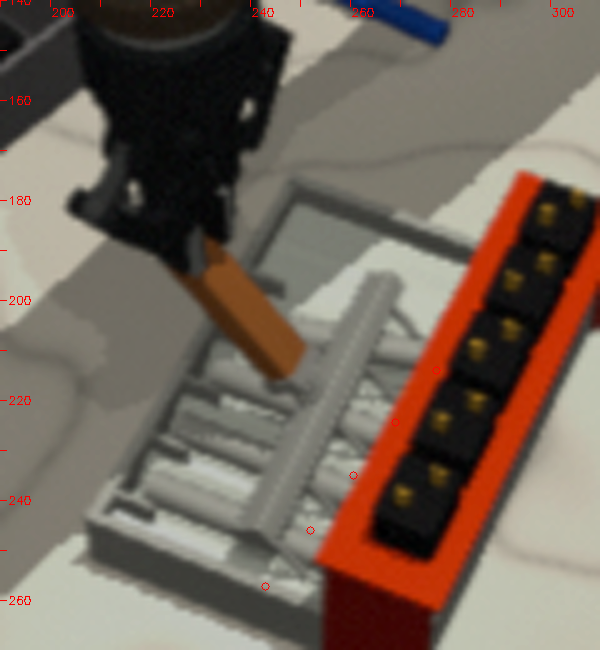

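View pics/w15.png

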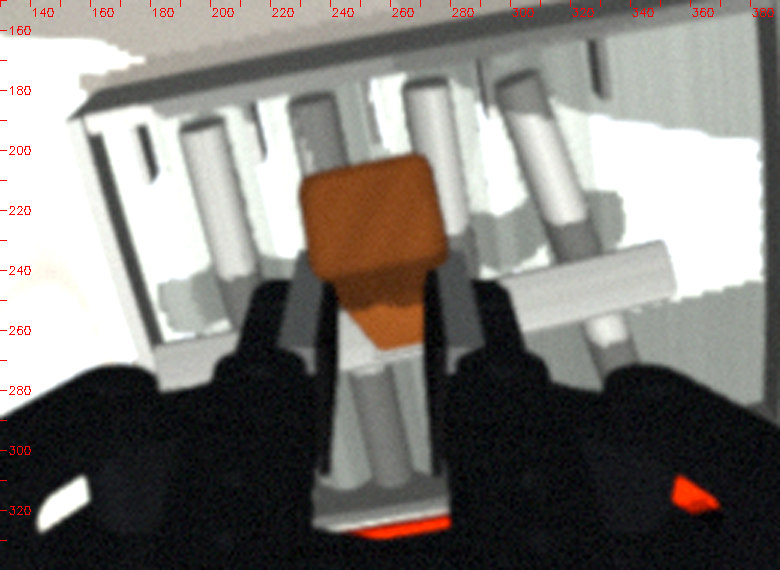

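Rods 1–3 now look parallel to the grooves and rod 4 is still slanted. Refit and carry on.

```bash
python3 - <<'E'
from rake import *
import pickle
obs=[((-11,175,-9),(230.3,209.5)),((11,175,-9),(272.3,201)),((11,175,9),(279,235)),((-11,175,9),(236,243.7)),((80,47,-9),(350.3,230.5)),((-80,47,-9),(181.5,266.7)),((80,33,9),(355.7,249)),((-80,33,9),(183.5,280.5))]
q,t=rep(obs); print([round(float(v),5) for v in q])
R,p=tf(pickle.load(open("o15.pkl","rb")))
print([totray(R@v+p)*1e3 for v in t])
A,B=[totray(plane("wrist",*k,.034,(R,p)))*1e3 for k in ((306,190),(319,230))]; print("r4",A,B,np.degrees(np.arctan2(B[1]-A[1],B[0]-A[0])))
A,B=[totray(plane("wrist",*k,.03,(R,p)))*1e3 for k in ((270,190),(277,220))]; print("r3",A,B,np.degrees(np.arctan2(B[1]-A[1],B[0]-A[0])))
R,p=tf(bot.get_obs())
for tip in ((20,1,26),(30,0,26),(40,0,26),(50,0,26),(60,0,26)): target(q,tip,38,p,R)
E
```

```text
lean,yaw,roll deg [ 35.9  -11.27  -2.28] off mm [  1.28   4.09 -15.46] res 3.391739766950053
tips tool mm [[-58.58  92.92  87.55]
 [ 11.98  78.85  90.35]
 [ 82.54  64.78  93.16]]
[0.62661, -0.19668, -0.03975, 0.00128, 0.00409, -0.01546]
[array([ 14.26, -71.27,  25.18]), array([13.43,  0.72, 25.  ]), array([12.59, 72.72, 24.83])]
r4 [-60.77  46.82  34.  ] [-18.16  54.38  34.  ] 10.065454154573905
r3 [-65.98  14.34  30.  ] [-35.37  15.9   30.  ] 2.9091487511052616
tip (20, 1, 26) shift [0.0019, 0.0049, 0.0003] rv [-0.012, 0.004, 0.012]
tip (30, 0, 26) shift [0.0028, 0.0149, 0.0006] rv [-0.012, 0.004, 0.012]
tip (40, 0, 26) shift [0.0046, 0.0247, 0.0009] rv [-0.012, 0.004, 0.012]
tip (50, 0, 26) shift [0.0064, 0.0346, 0.0012] rv [-0.012, 0.004, 0.012]
tip (60, 0, 26) shift [0.0082, 0.0444, 0.0015] rv [-0.012, 0.004, 0.012]
```

```bash
python3 -m creep '[[0.0015,0.0049,0.0003,-0.006,0.002,0.006,0.0],[0.002,0.01,0.0005,-0.012,0.004,0.012,0.0],[0.0028,0.0149,0.0006,-0.012,0.004,0.012,0.0],[0.0037,0.02,0.0008,-0.012,0.004,0.012,0.0],[0.0046,0.0247,0.0009,-0.012,0.004,0.012,0.0],[0.0046,0.0247,0.0009,-0.012,0.004,0.012,0.0]]' 120; python3 look.py 16 .0805 .09
```

```text
time: 15.8
ee_pos: [0.5881, -0.0189, 0.1129]
tcp_rot: [177.9, -2.6, -177.4]
wrist_force: [0.3, -0.4, -3.0]
opening: 0.0148
15.8 [ 0.59 -0.02  0.11] [ 177.93   -2.64 -177.45] F [ 0.31 -0.43 -2.97] M [-0.2  -0.09 -0.03] tcp tray mm [-43.61   0.08 112.89] tip [ 39.28 -12.23  25.95]
```

View pics/w16.png

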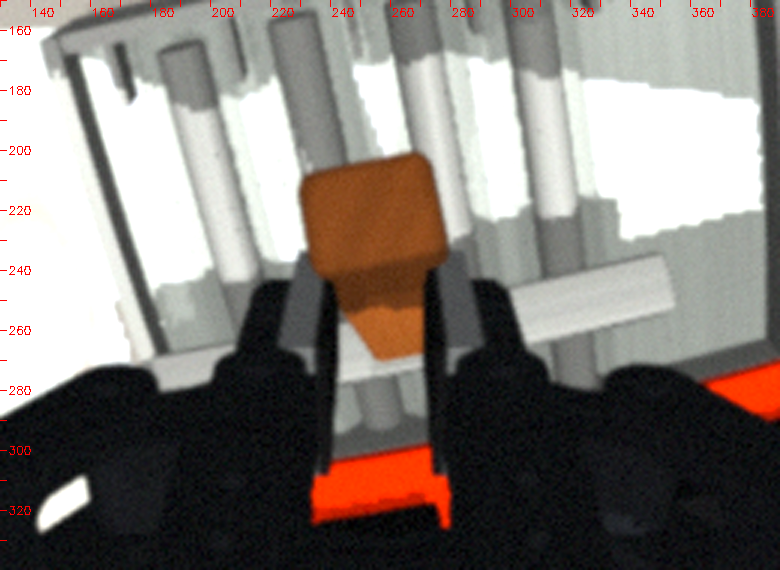

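View pics/s16.png

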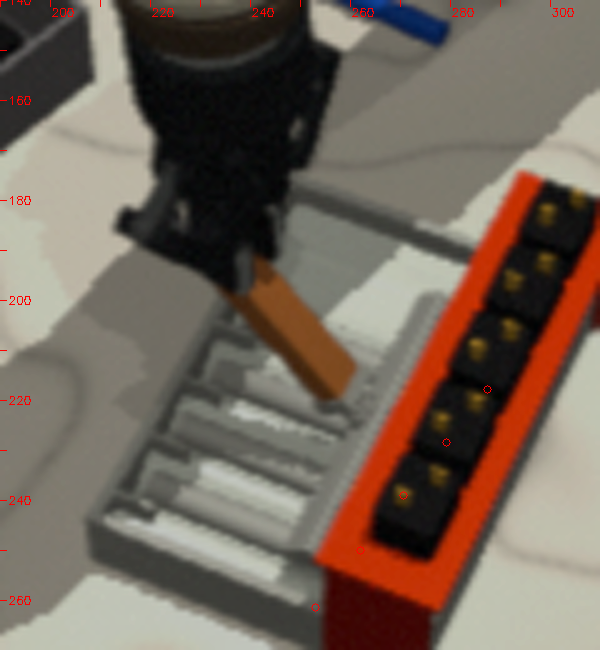

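All four rods now look parallel to the grooves. Advancing to tip x of about 60, well under the bridge, then lowering to touch.

```bash
python3 -m creep '[[0.0009,0.005,0.0002,0,0,0,0.0],[0.0018,0.0099,0.0003,0,0,0,0.0],[0.0027,0.015,0.0005,0,0,0,0.0],[0.0036,0.0198,0.0006,0,0,0,0.0],[0.0036,0.0198,0.0018,0,0,0,0.0],[0.0036,0.0198,0.003,0,0,0,0.0],[0.0036,0.0198,0.003,0,0,0,0.0]]' 120; python3 look.py 17 .0805 .09
```

```text
time: 16.6
ee_pos: [0.5835, 0.0, 0.1104]
tcp_rot: [177.9, -2.7, -177.5]
wrist_force: [0.2, -0.3, -3.4]
opening: 0.0148
16.6 [0.58 0.   0.11] [ 177.95   -2.67 -177.48] F [ 0.18 -0.27 -3.36] M [-0.19 -0.12  0.01] tcp tray mm [-24.16   0.05 110.4 ] tip [ 58.7  -12.27  23.43]
```

View pics/w17.png

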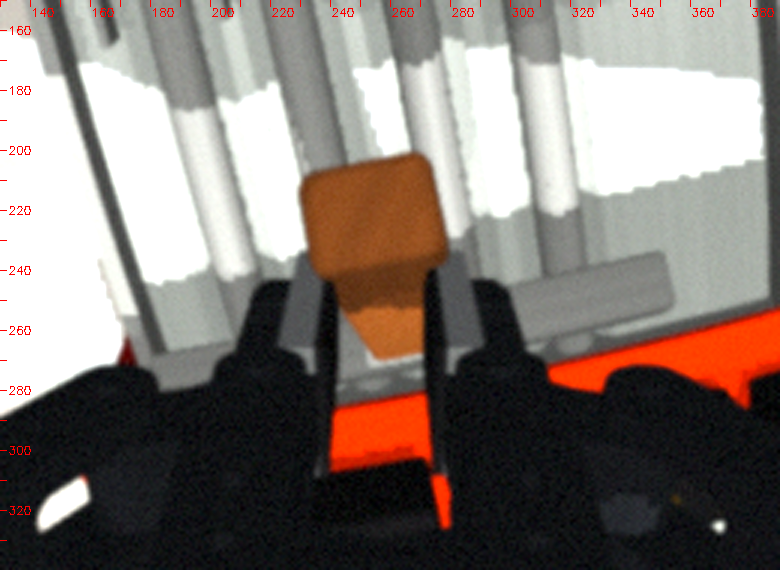

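No contact yet. Lowering in small steps and watching force.

```bash
for i in 1 2 3; do :; done; python3 -m creep '[[0,0,0.001,0,0,0,0.0],[0,0,0.002,0,0,0,0.0],[0,0,0.002,0,0,0,0.0]]'; python3 - <<'E'
from rake import *
o=bot.get_obs();R,p=tf(o)
q=[0.62661, -0.19668, -0.03975, 0.00128, 0.00409, -0.01546]
print(o['wrist_force'],o['torque'],[(totray(R@pt(q,x,0,0)+p)*1e3).round(1) for x in (-72,0,72)])
E
```

```text
time: 17.0
ee_pos: [0.5834, 0.0001, 0.1084]
tcp_rot: [177.9, -2.7, -177.5]
wrist_force: [-0.8, 0.5, -4.2]
opening: 0.0148
[-0.79220127  0.48713797 -4.15251015] [-0.18749571 -0.0681218   0.00715298] [array([ 59.4, -72.1,  21.6]), array([59.5, -0.1, 21.6]), array([59.6, 71.9, 21.6])]
```

```bash
python3 -m creep '[[0,0,0.001,0,0,0,0.0],[0,0,0.002,0,0,0,0.0],[0,0,0.002,0,0,0,0.0]]'; python3 - <<'E'
from h import *
o=bot.get_obs()
print(o['wrist_force'],o['torque'])
E
```

```text
time: 17.3
ee_pos: [0.5834, 0.0003, 0.1066]
tcp_rot: [177.9, -2.7, -177.5]
wrist_force: [0.0, 0.3, -2.5]
opening: 0.0148
[ 0.0240565   0.33799511 -2.47293555] [-0.1049076  -0.09113841  0.00405723]
```

```bash
python3 -m creep '[[0,0,0.0008,0,0,0,0.0],[0,0,0.0015,0,0,0,0.0],[0,0,0.0015,0,0,0,0.0],[0,0,0.0015,0,0,0,0.0]]'; python3 look.py 18 .0805 .09
```

```text
time: 17.7
ee_pos: [0.5832, 0.0004, 0.1051]
tcp_rot: [177.9, -2.7, -177.5]
wrist_force: [-0.6, 0.1, -2.3]
opening: 0.0149
17.7 [0.58 0.   0.11] [ 177.93   -2.67 -177.48] F [-0.61  0.12 -2.27] M [ 0.02 -0.01 -0.05] tcp tray mm [-23.73   0.23 105.13] tip [ 59.16 -12.1   18.2 ]
```

View pics/w18.png

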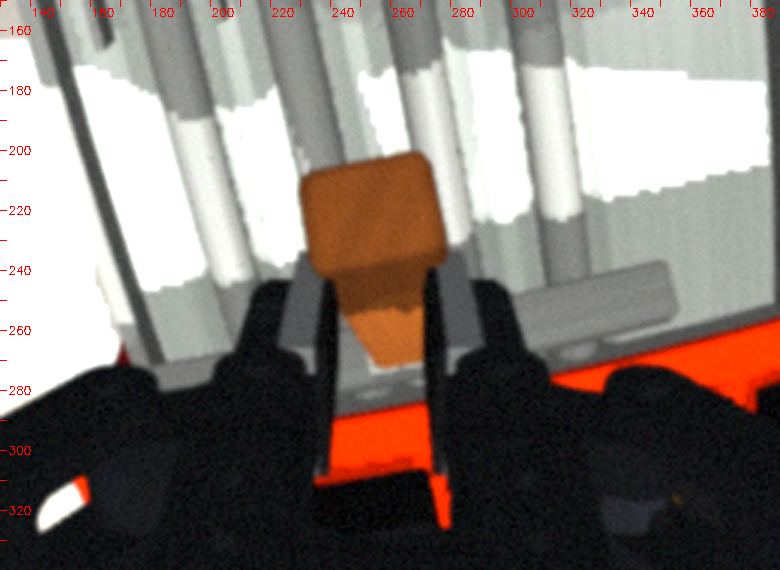

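View pics/s18.png

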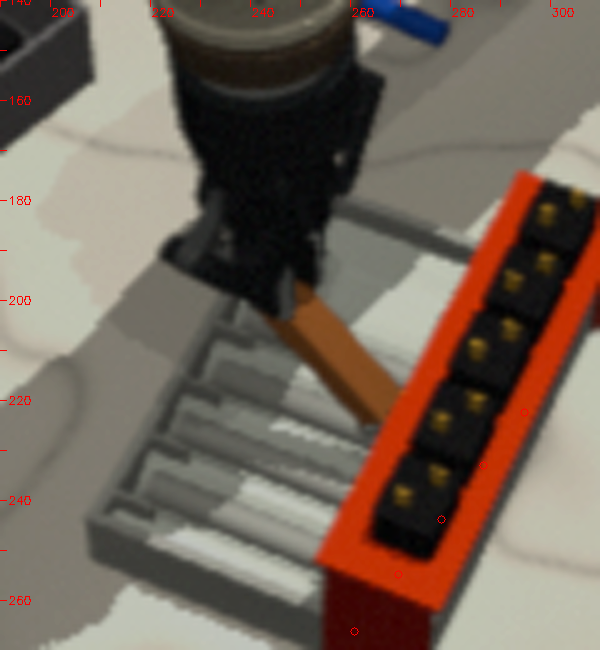

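Contact is made: the x-moment shifted by +0.2 Nm, about 2.5 N at the tips. I press 1 mm more, stroke a little in place, then check.

```bash
python3 -m creep '[[0,0,0.001,0,0,0,0.0],[0,0,0.001,0,0,0,0.0],[0.0009,0.005,0.0012,0,0,0,0.0],[0.0009,0.005,0.0012,0,0,0,0.0],[-0.0005,-0.003,0.001,0,0,0,0.0],[-0.0018,-0.0099,0.0007,0,0,0,0.0]]'; python3 - <<'E'
from h import *
o=bot.get_obs()
print(o['wrist_force'],o['torque'])
E
```

```text
time: 18.4
ee_pos: [0.5854, -0.0099, 0.1038]
tcp_rot: [177.9, -2.7, -177.5]
wrist_force: [-0.3, -0.1, -1.8]
opening: 0.0147
[-0.26763957 -0.11963611 -1.81098596] [ 0.03701155  0.09648943 -0.04232352]
```

Now lift clear, draw back from under the bridge, and look at the rods.

```bash
python3 -m creep '[[0,0,-0.006,0,0,0,0.0],[0,0,-0.012,0,0,0,0.0],[-0.004,-0.022,-0.013,0,0,0,0.0],[-0.009,-0.05,-0.014,0,0,0,0.0],[-0.0145,-0.08,-0.02,0,0,0,0.0],[-0.0163,-0.09,-0.05,0,0,0,0.0],[-0.0163,-0.09,-0.09,0,0,0,0.0],[-0.0163,-0.09,-0.12,0,0,0,0.0]]'; python3 look.py 19 .0805 .09;  python3 - <<'E'
from h import *
import pickle
im=optics.camera("wrist");pickle.dump(bot.get_obs(),open("o19b.pkl","wb"));cv2.imwrite("pics/w19b.png",im[:,:,::-1])
E
```

```text
time: 19.2
ee_pos: [0.6114, -0.1034, 0.2225]
tcp_rot: [178.0, -2.6, -177.5]
wrist_force: [0.9, 0.2, -1.7]
opening: 0.0147
19.2 [ 0.61 -0.1   0.22] [ 177.96   -2.57 -177.54] F [ 0.95  0.17 -1.66] M [-0.17 -0.13 -0.07] tcp tray mm [-131.22   -2.45  222.47] tip [-48.41 -15.01 135.48]
```

View pics/w19b.png

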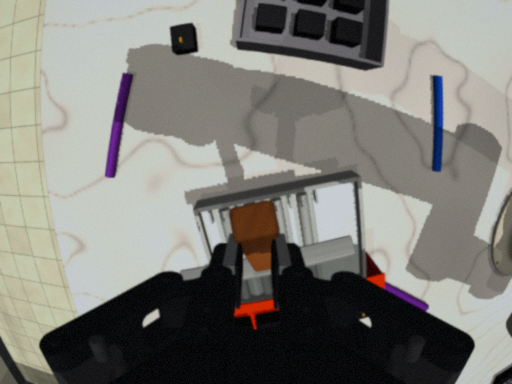

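View pics/s19.png

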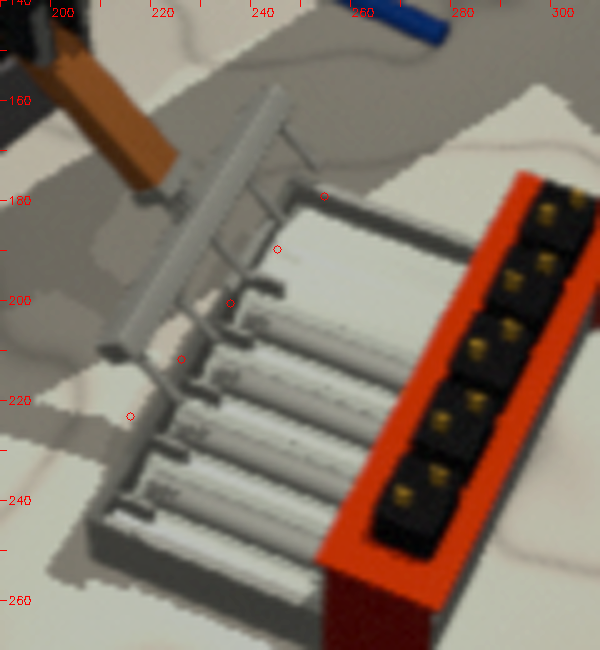

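All four rods look evenly bedded. I'll check the parallelism numerically from the top and scene views.

```bash
python3 - <<'E'
from h import *
im=optics.camera("top"); grid(im,205,140,305,260,6,"pics/t20.png")
E
```

```text
(no output)
```

View pics/t20.png

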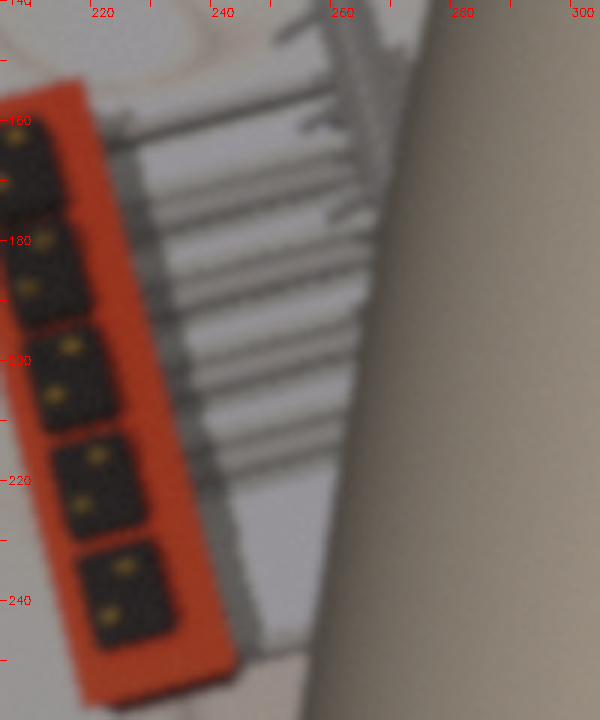

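The top view shows all four rods parallel to the side wall, each in its own groove. For the return I refit the rake's pose in the gripper.

View pics/w19.png

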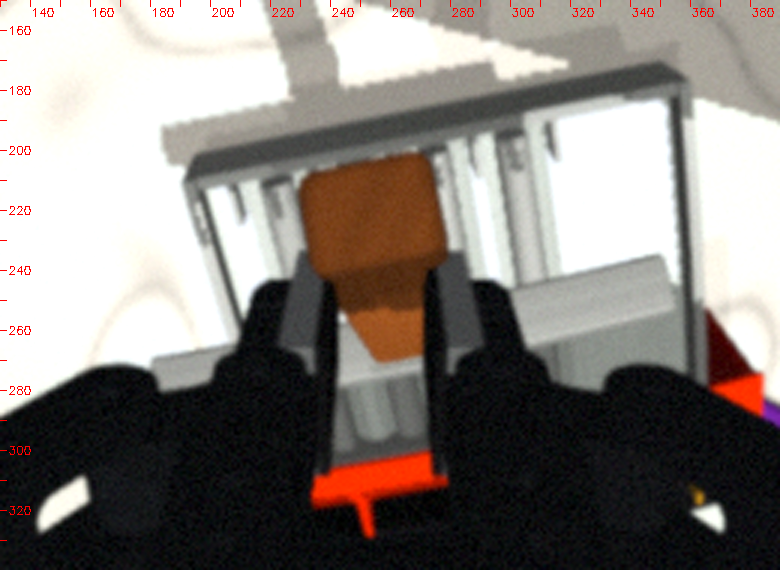

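```bash
cat > ret.py <<'E'
from rake import *
import pickle
obs0=[((-11,175,-9),(233.7,200)),((11,175,-9),(280,200)),((-11,175,9),(234,237)),((80,47,-9),(345,245)),((-80,47,-9),(169,245)),((80,33,9),(344,265)),((-80,33,9),(169.5,265))]
obs1=[((-11,175,-9),(230.3,210)),((11,175,-9),(272.3,201)),((11,175,9),(279,236)),((-11,175,9),(236,244.5)),((80,47,-9),(350,235)),((-80,47,-9),(180.7,268)),((80,33,9),(355,253)),((-80,33,9),(183,281))]
RY=np.radians(83.4)
E
python3 - <<'E'
from ret import *
q0,t0=rep(obs0); q1,t1=rep(obs1); print([round(float(v),5) for v in q1])
R=Ro.from_euler('xyz',[180,0,173.4],degrees=True).as_matrix();p=np.array([.5253,.2798,.1188])
print("grip world",R@q0[3:]+p, "tip",R@t0[1]+p)
E
```

```text
lean,yaw,roll deg [35.06 -0.02 -0.07] off mm [ -0.87   1.5  -17.3 ] res 2.070460604466689
tips tool mm [[-72.97  76.2   89.03]
 [ -0.97  76.18  89.11]
 [ 71.03  76.15  89.2 ]]
lean,yaw,roll deg [ 36.73 -10.32  -2.05] off mm [  1.1    5.13 -15.51] res 3.7846058388694246
tips tool mm [[-59.49  94.52  86.59]
 [ 11.3   81.61  89.12]
 [ 82.09  68.71  91.65]]
[0.64098, -0.18019, -0.03576, 0.0011, 0.00513, -0.01551]
grip world [0.53 0.28 0.14] tip [0.54 0.36 0.03]
```

```bash
cat >> ret.py <<'E'
q0,_=fit(obs0)
R0=Ro.from_euler('xyz',[180,0,173.4],degrees=True).as_matrix();p0=np.array([.5253,.2798,.1188])
T0=R0@pt(q0,0,0,0)+p0
X=np.array([np.cos(RY),np.sin(RY),0]);Y=np.array([-X[1],X[0],0]);Z=np.array([0,0,1.])
def rt(q,dx,dy,dz,lean,R,p):
    Rr=Ro.from_euler('zy',q[1:3]).as_matrix(); a=np.radians(lean)-q[0]
    Rt=np.column_stack([Y,X,-Z])@Ro.from_euler('x',-a).as_matrix()@Rr.T
    pos=T0+(dx*X+dy*Y+dz*Z)/1e3-Rt@pt(q,0,0,0)
    print((dx,dy,dz,lean),"shift",(R.T@(pos-p)).round(4).tolist(),"rv",Ro.from_matrix(R.T@Rt).as_rotvec().round(3).tolist(),"pos",pos.round(4).tolist())
E
python3 - <<'E'
from ret import *
q1,_=fit(obs1); R,p=tf(bot.get_obs()); print(p, R.round(3).tolist())
rt(q1,2,0,110,35,R,p); rt(q1,2,0,30,35,R,p)
E
```

```text
[ 0.6117855  -0.1028407   0.22021579] [[-0.998, -0.042, -0.046], [-0.044, 0.998, 0.034], [0.045, 0.036, -0.998]]
(2, 0, 110, 35) shift [0.0698, 0.384, 0.0062] rv [0.052, -0.016, 0.34] pos [0.5257, 0.2777, 0.2308]
(2, 0, 30, 35) shift [0.0662, 0.3812, 0.0861] rv [0.052, -0.016, 0.34] pos [0.5257, 0.2777, 0.1508]
```

```bash
python3 -m creep '[[0,0,-0.03,0,0,0,0.0],[0.005,0.03,-0.03,0,0,0.03,0.0],[0.014,0.075,-0.03,0.01,-0.003,0.08,0.0],[0.022,0.12,-0.03,0.02,-0.006,0.14,0.0],[0.03,0.165,-0.03,0.03,-0.01,0.2,0.0],[0.038,0.21,-0.03,0.04,-0.013,0.26,0.0],[0.046,0.255,-0.03,0.052,-0.016,0.32,0.0],[0.054,0.3,-0.02,0.052,-0.016,0.34,0.0]]'; python3 - <<'E'
from ret import *
q1,_=fit(obs1); o=bot.get_obs(); R,p=tf(o); print(p,o['wrist_force'],o['torque'])
rt(q1,2,0,80,35,R,p); rt(q1,2,0,30,35,R,p)
E
```

```text
time: 20.2
ee_pos: [0.5447, 0.1958, 0.2525]
tcp_rot: [-178.3, -1.8, 162.9]
wrist_force: [1.8, 0.2, -2.9]
opening: 0.015
[0.54469313 0.19576256 0.25253607] [ 1.78352408  0.22379351 -2.93594699] [-0.03896356 -0.1821541   0.00927486]
(2, 0, 80, 35) shift [0.0407, 0.0744, 0.0508] rv [-0.001, -0.001, -0.002] pos [0.5256, 0.2778, 0.2008]
(2, 0, 30, 35) shift [0.0392, 0.0759, 0.1007] rv [-0.001, -0.001, -0.002] pos [0.5256, 0.2778, 0.1508]
```

```bash
python3 -m creep '[[0.018,0.03,0.01,0,0,0,0.0],[0.035,0.065,0.03,0,0,0,0.0],[0.0405,0.073,0.05,0,0,0,0.0],[0.0405,0.073,0.05,0,0,0,0.0]]'; python3 - <<'E'
from ret import *
q1,_=fit(obs1); o=bot.get_obs(); R,p=tf(o); print(p,o['wrist_force'],o['torque'])
rt(q1,2,0,30,35,R,p)
im=optics.camera("wrist");grid(im,130,150,390,340,3,"pics/w21.png")
im=optics.camera("scene");grid(im,320,190,440,340,4,"pics/s21.png")
E
```

```text
time: 20.6
ee_pos: [0.524, 0.2753, 0.1975]
tcp_rot: [-178.0, -2.1, 163.2]
wrist_force: [-1.2, -0.4, -3.5]
opening: 0.0148
[0.52395686 0.27526062 0.19749177] [-1.17614554 -0.44961598 -3.51822054] [-0.22467663 -0.03054904 -0.03601289]
(2, 0, 30, 35) shift [-0.0025, 0.0045, 0.0465] rv [-0.005, -0.006, 0.003] pos [0.5256, 0.2778, 0.1508]
```

View pics/w21.png

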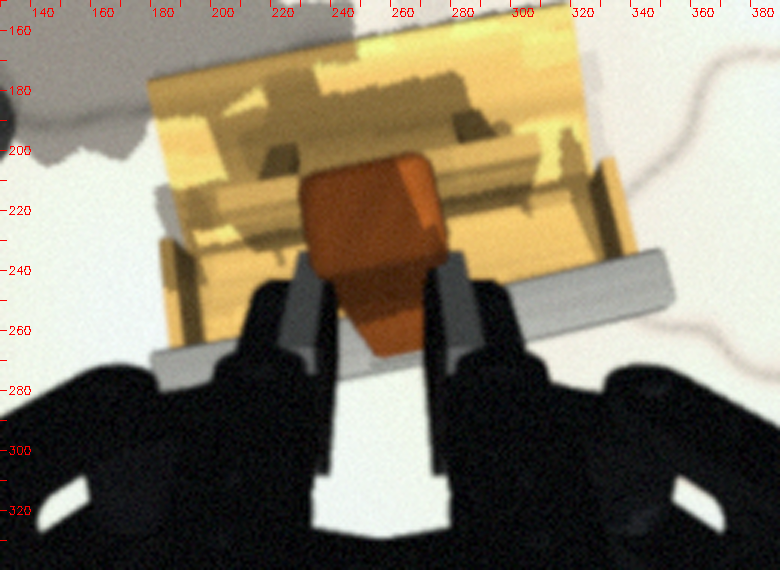

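View pics/s21.png

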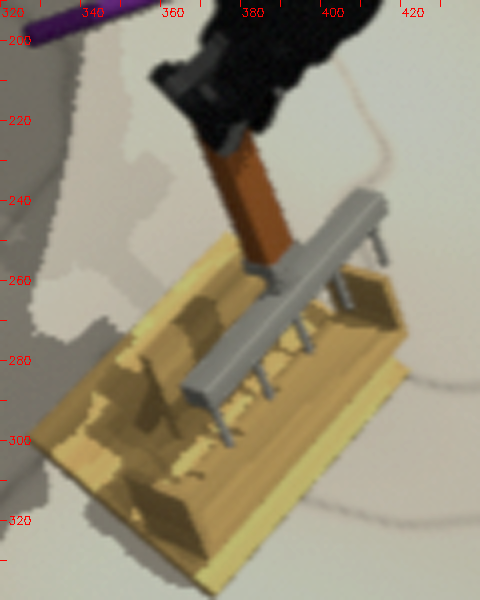

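```bash
python3 - <<'E'
from ret import *
q1,_=fit(obs1); o=bot.get_obs(); R,p=tf(o); print(p,o['tcp_rot'])
rt(q1,2,0,30,35,R,p)
E
python3 -m creep '[[0,0.0005,0.015,0,0,0,0.0],[0,0.001,0.03,0,0,0,0.0],[0,0.001,0.045,0,0,0,0.0],[0,0.001,0.0475,0,0,0,0.0],[0,0.001,0.0475,0,0,0,0.0]]'; python3 - <<'E'
from ret import *
q1,_=fit(obs1); o=bot.get_obs(); R,p=tf(o); print(p,o['wrist_force'],o['torque'])
rt(q1,2,0,30,35,R,p);rt(q1,1,0,10,35,R,p);rt(q1,1,0,3,35,R,p)
im=optics.camera("wrist");grid(im,130,150,390,340,3,"pics/w22.png")
im=optics.camera("scene");grid(im,320,190,440,340,4,"pics/s22.png")
E
```

```text
[0.52568218 0.27388294 0.20147284] [-178.1835243    -1.86771319  163.04314698]
(2, 0, 30, 35) shift [-0.0004, 0.0053, 0.0505] rv [-0.002, -0.002, 0.0] pos [0.5256, 0.2778, 0.1508]
time: 21.2
ee_pos: [0.5252, 0.2735, 0.1554]
tcp_rot: [-178.3, -1.8, 162.9]
wrist_force: [0.3, -0.2, -2.4]
opening: 0.0146
[0.52515761 0.27354986 0.15541045] [ 0.27847517 -0.20456438 -2.43301157] [-0.12271448  0.00370877 -0.02104496]
(2, 0, 30, 35) shift [0.0007, 0.0043, 0.0045] rv [-0.0, -0.001, -0.001] pos [0.5256, 0.2778, 0.1508]
(1, 0, 10, 35) shift [-0.0001, 0.0039, 0.0245] rv [-0.0, -0.001, -0.001] pos [0.5254, 0.2768, 0.1308]
(1, 0, 3, 35) shift [-0.0003, 0.0041, 0.0315] rv [-0.0, -0.001, -0.001] pos [0.5254, 0.2768, 0.1238]
```

View pics/w22.png

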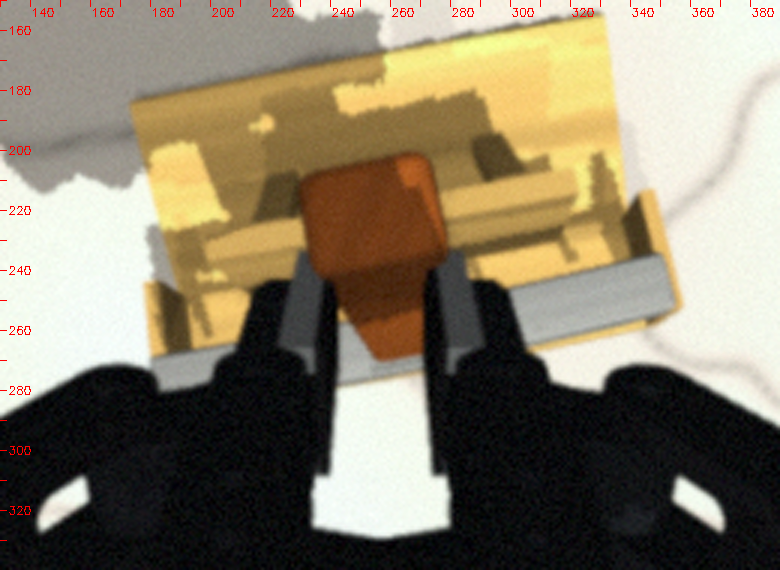

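View pics/s22.png

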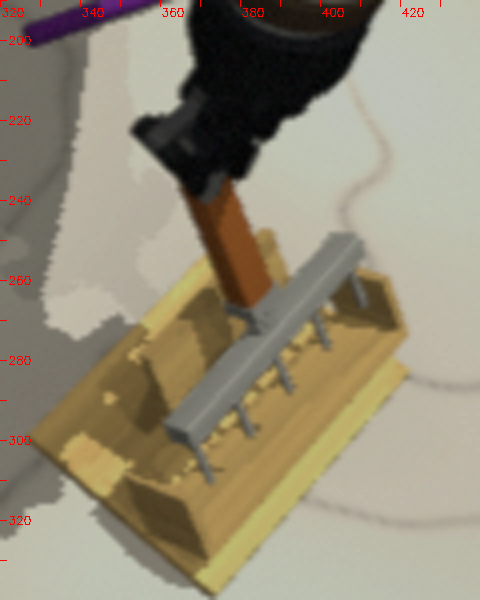

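The bar is symmetric between the cheeks. Lowering further.

```bash
python3 -m creep '[[0.0003,0.003,0.005,0,0,0,0.0],[0.0002,0.004,0.012,0,0,0,0.0],[0,0.004,0.018,0,0,0,0.0],[0,0.004,0.022,0,0,0,0.0],[0,0.004,0.022,0,0,0,0.0]]'; python3 - <<'E'
from ret import *
q1,_=fit(obs1); o=bot.get_obs(); R,p=tf(o); print(p,o['wrist_force'],o['torque'])
rt(q1,1,0,10,35,R,p);rt(q1,1,0,3,35,R,p);rt(q1,1,0,0,35,R,p)
im=optics.camera("wrist");grid(im,130,150,390,340,3,"pics/w23.png")
im=optics.camera("scene");grid(im,320,190,440,340,4,"pics/s23.png")
E
```

```text
time: 21.8
ee_pos: [0.5247, 0.2777, 0.1316]
tcp_rot: [-178.2, -1.8, 163.0]
wrist_force: [0.3, -0.2, -3.1]
opening: 0.0152
[0.52467783 0.27765806 0.13163675] [ 0.26383371 -0.16683115 -3.12969571] [-0.10412119 -0.0436669   0.03669045]
(1, 0, 10, 35) shift [-0.001, -0.0006, 0.0008] rv [-0.001, -0.002, 0.0] pos [0.5254, 0.2768, 0.1308]
(1, 0, 3, 35) shift [-0.0012, -0.0003, 0.0078] rv [-0.001, -0.002, 0.0] pos [0.5254, 0.2768, 0.1238]
(1, 0, 0, 35) shift [-0.0013, -0.0003, 0.0108] rv [-0.001, -0.002, 0.0] pos [0.5254, 0.2768, 0.1208]
```

View pics/w23.png

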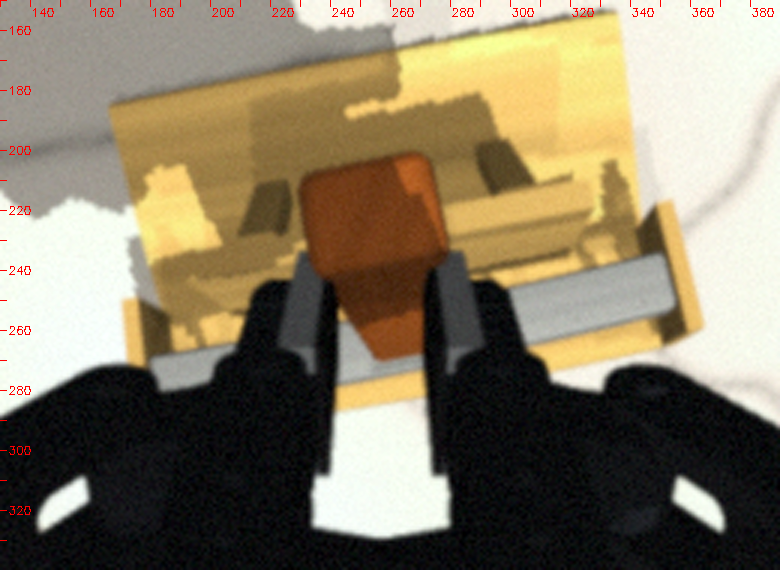

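View pics/s23.png

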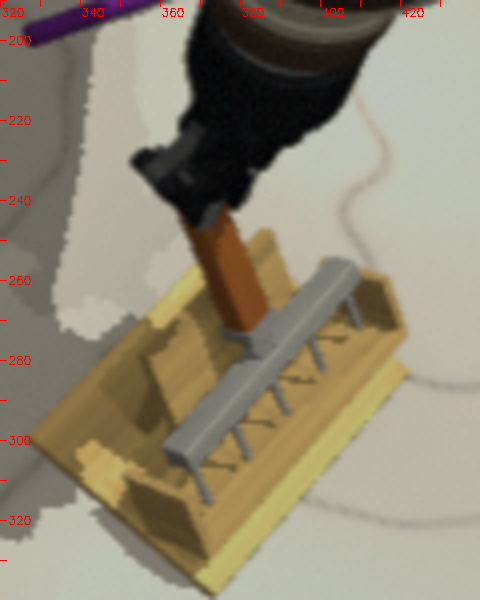

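```bash
python3 -m creep '[[-0.0008,-0.0003,0.004,0,0,0,0.0],[-0.001,-0.0003,0.007,0,0,0,0.0],[-0.001,-0.0003,0.0085,0,0,0,0.0],[-0.001,-0.0003,0.0085,0,0,0,0.0]]'; python3 - <<'E'
from ret import *
q1,_=fit(obs1); o=bot.get_obs(); R,p=tf(o); print(p,o['wrist_force'],o['torque'])
rt(q1,1,0,0,35,R,p)
E
python3 -m creep '[[0,0,0.001,0,0,0,0.0],[0,0,0.0015,0,0,0,0.0],[0,0,0.0015,0,0,0,0.0]]'; python3 - <<'E'
from ret import *
q1,_=fit(obs1); o=bot.get_obs(); R,p=tf(o); print(p,o['wrist_force'],o['torque'])
rt(q1,1,0,0,35,R,p)
im=optics.camera("wrist");grid(im,130,150,390,340,3,"pics/w24.png")
im=optics.camera("scene");grid(im,320,190,440,340,4,"pics/s24.png")
E
```

```text
time: 22.3
ee_pos: [0.5255, 0.277, 0.1237]
tcp_rot: [-178.3, -1.8, 163.0]
wrist_force: [0.1, -0.1, -2.5]
opening: 0.0148
[0.5255089  0.27702539 0.12373818] [ 0.0956422  -0.14979072 -2.53578968] [-0.06444775 -0.02627579 -0.04477367]
(1, 0, 0, 35) shift [-0.0001, -0.0001, 0.0029] rv [-0.001, -0.001, -0.0] pos [0.5254, 0.2768, 0.1208]
time: 22.6
ee_pos: [0.5256, 0.2771, 0.1226]
tcp_rot: [-178.3, -1.8, 163.0]
wrist_force: [0.9, -0.1, -3.7]
opening: 0.0148
[0.52558895 0.27708671 0.12259061] [ 0.9457992  -0.13074899 -3.73333206] [-0.10557531 -0.04772397 -0.0249946 ]
(1, 0, 0, 35) shift [-0.0, -0.0003, 0.0018] rv [-0.0, -0.001, 0.0] pos [0.5254, 0.2768, 0.1208]
```

View pics/w24.png

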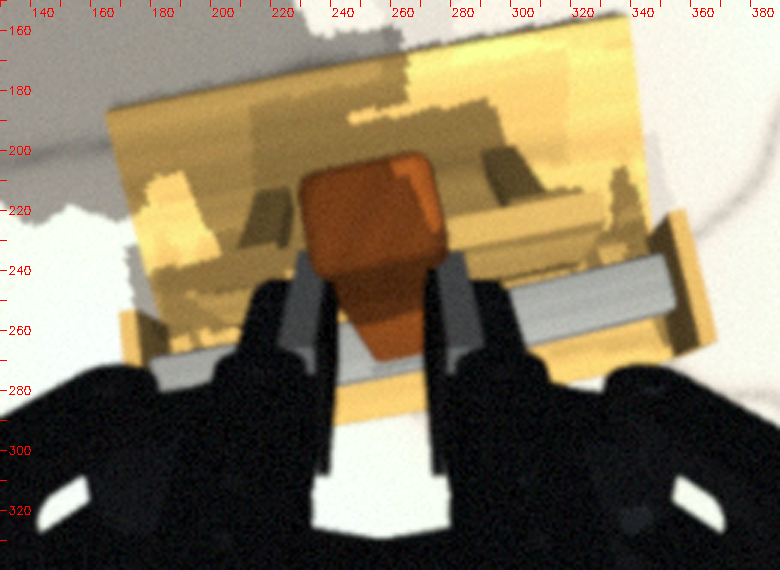

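View pics/s24.png

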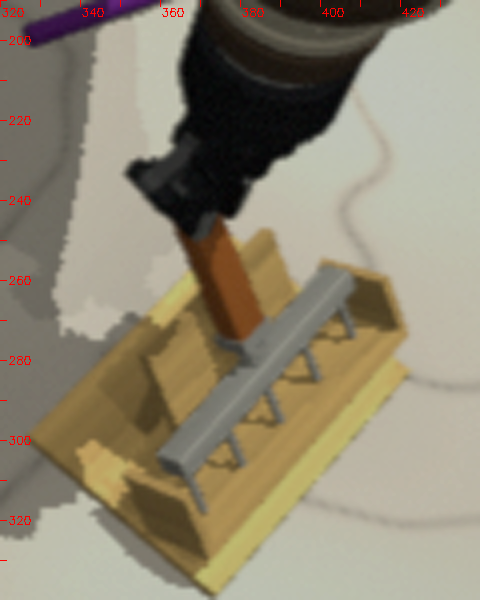

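The rake is nearly in place, but its left end sits about 1° forward. I'll correct yaw by 0.02 rad and lower until it touches.

```bash
python3 -m creep '[[0.0016,-0.0005,0.001,0,0,0.02,0.0],[0.0016,-0.0005,0.002,0,0,0.02,0.0],[0.0016,-0.0005,0.003,0,0,0.02,0.0],[0.0016,-0.0005,0.003,0,0,0.02,0.0]]'; python3 -c "
from h import *
o=bot.get_obs();print(o['ee_pos'],o['wrist_force'],o['torque'])
im=optics.camera('scene');grid(im,320,190,440,340,4,'pics/s25.png')"
```

```text
time: 23.1
ee_pos: [0.524, 0.2768, 0.1199]
tcp_rot: [-178.3, -1.7, 161.9]
wrist_force: [2.1, -2.2, 0.1]
opening: 0.0151
[0.52402158 0.27678681 0.11989543] [ 2.11877294 -2.18072089  0.14021543] [-0.5813791  -0.22801054  0.10525494]
```

View pics/s25.png

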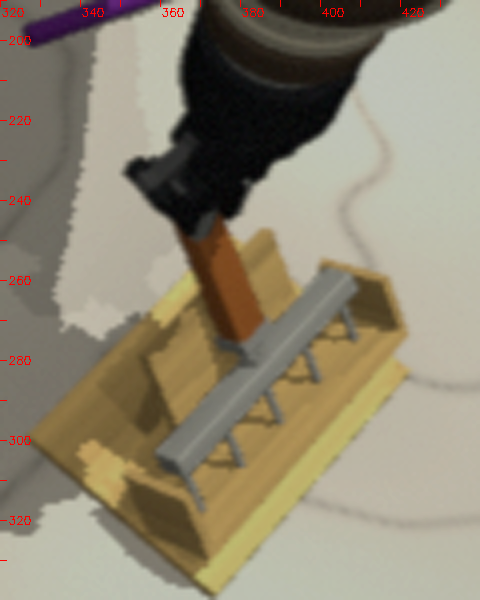

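It has touched (about 3.5 N), with the tips roughly 5 mm forward of the original. I ease it back towards the backrest before releasing.

```bash
python3 -m creep '[[0,-0.001,-0.002,0,0,0,0.0],[0,-0.003,-0.003,0,0,0,0.0],[0,-0.005,-0.003,0,0,0,0.0],[0,-0.005,-0.0025,0,0,0,0.0],[0,-0.005,-0.0025,0,0,0,0.0]]'; python3 -c "
from h import *
o=bot.get_obs();print(o['ee_pos'],o['wrist_force'],o['torque'])
im=optics.camera('scene');grid(im,320,190,440,340,4,'pics/s26.png')"
```

```text
time: 23.65
ee_pos: [0.5222, 0.2723, 0.1222]
tcp_rot: [-178.3, -1.8, 161.9]
wrist_force: [-0.2, 0.0, -2.5]
opening: 0.015
[0.5222265  0.27232042 0.12216299] [-0.21829437  0.01281699 -2.52993306] [-0.08640315  0.00272091  0.02901545]
```

View pics/s26.png

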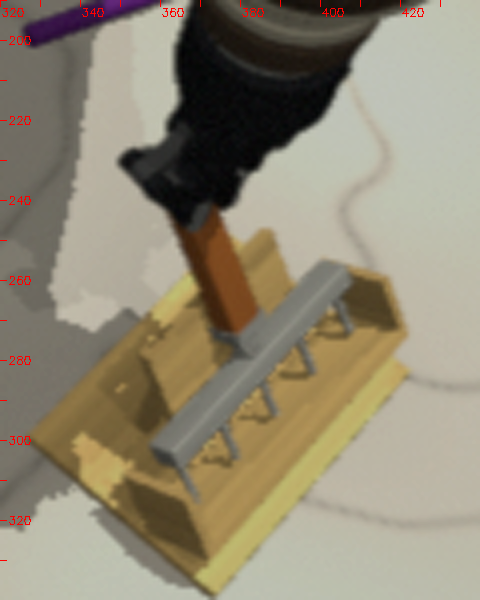

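```bash
python3 -m creep '[[0,-0.0005,0.001,0,0,0,0.0],[0,-0.001,0.002,0,0,0,0.0],[0,-0.001,0.003,0,0,0,0.0],[0,-0.001,0.003,0,0,0,0.0]]'; python3 -c "
from h import *
o=bot.get_obs();print(o['ee_pos'],o['wrist_force'],o['torque'])"
```

```text
time: 24.1
ee_pos: [0.5219, 0.2714, 0.1193]
tcp_rot: [-178.3, -1.7, 161.9]
wrist_force: [-0.3, 1.1, -2.0]
opening: 0.0149
[0.52193671 0.27144345 0.11934665] [-0.31986751  1.05362899 -2.04249139] [ 0.29297771 -0.11218772 -0.0149045 ]
```

The backrest now pushes back (Fy +1 N). I release gently: low force first, then open.

```bash
python3 -m creep '[[0,0,0.001,0,0,0,0.0],[0,0,0.001,0,0,0,0.0]]' 20; python3 -m creep '[[0,0,0.001,0,0,0,0.35],[0,0,0.001,0,0,0,0.5],[0,0,0.001,0,0,0,0.8],[0,0,0.001,0,0,0,1],[0,0,0.001,0,0,0,1],[0,0,0.001,0,0,0,1]]' 20; python3 - <<'E'
from h import *
o=bot.get_obs();print(o['ee_pos'],o['wrist_force'],o['torque'])
im=optics.camera("wrist");grid(im,130,150,390,340,3,"pics/w27.png")
im=optics.camera('scene');grid(im,320,190,440,340,4,'pics/s27.png')
E
```

```text
time: 24.3
ee_pos: [0.5219, 0.2714, 0.1184]
tcp_rot: [-178.3, -1.7, 161.9]
wrist_force: [-0.2, 1.6, -0.9]
opening: 0.0147
time: 24.9
ee_pos: [0.5218, 0.2712, 0.1174]
tcp_rot: [-178.3, -1.7, 161.9]
wrist_force: [-0.5, -0.1, 0.3]
opening: 0.0852
[0.52184274 0.27122478 0.11742062] [-0.45109885 -0.11215736  0.30617412] [ 0.01603283 -0.02578193 -0.01475755]
```

View pics/w27.png

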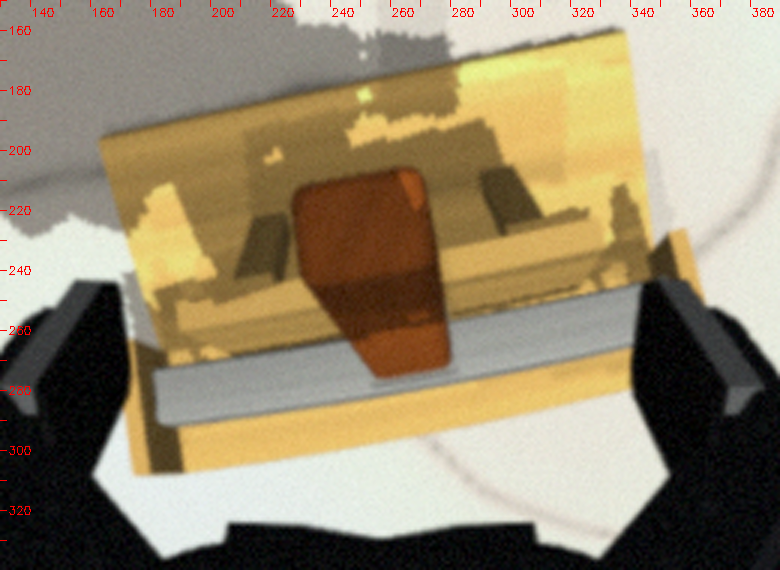

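View pics/s27.png

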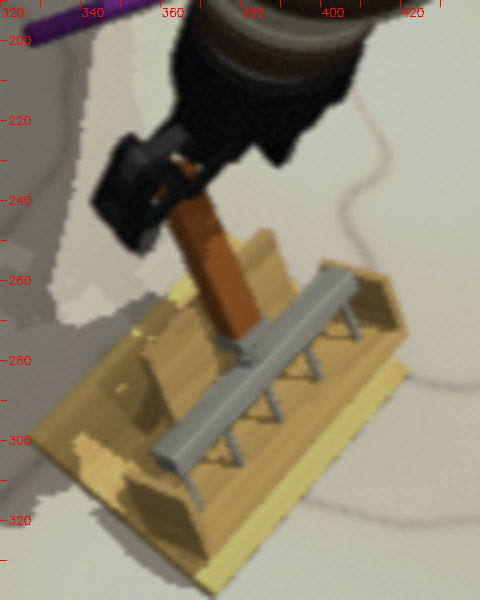

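The rake leans on the rack. Retreating straight up and comparing with the original views.

```bash
python3 -m creep '[[0,0,-0.02,0,0,0,1],[0,0,-0.06,0,0,0,1],[0,0,-0.1,0,0,0,1],[0,0,-0.14,0,0,0,1],[0,0,-0.14,0,0,0.15,1],[0,0,-0.14,0,0,-0.1,1],[0,0,-0.14,0,0,-0.19,1],[0,0,-0.14,0,0,-0.19,1]]'; python3 - <<'E'
from h import *
import pickle
o=bot.get_obs();im=optics.camera("wrist");pickle.dump(o,open("o28.pkl","wb"));grid(im,140,120,400,330,3,"pics/w28.png");print(o['ee_pos'],o['tcp_rot'])
im=optics.camera('scene');cv2.imwrite("pics/s28f.png",im[:,:,::-1]);grid(im,320,225,430,340,5,'pics/s28.png')
E
```

```text
time: 25.8
ee_pos: [0.5273, 0.274, 0.2573]
tcp_rot: [-178.6, -2.1, 173.1]
wrist_force: [0.2, -0.3, 0.1]
opening: 0.0854
[0.52729849 0.27401714 0.25726401] [-178.62624848   -2.05254215  173.0707529 ]
```

View pics/w28.png

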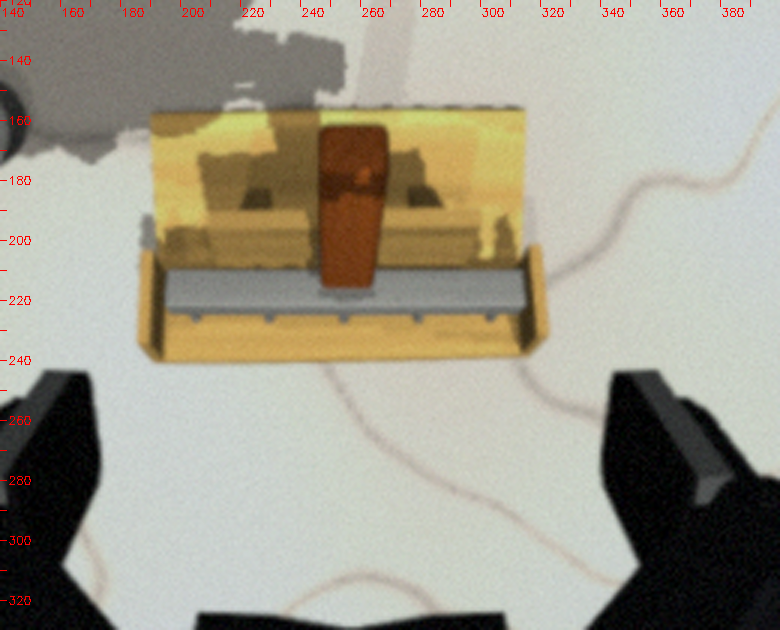

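View pics/s28.png

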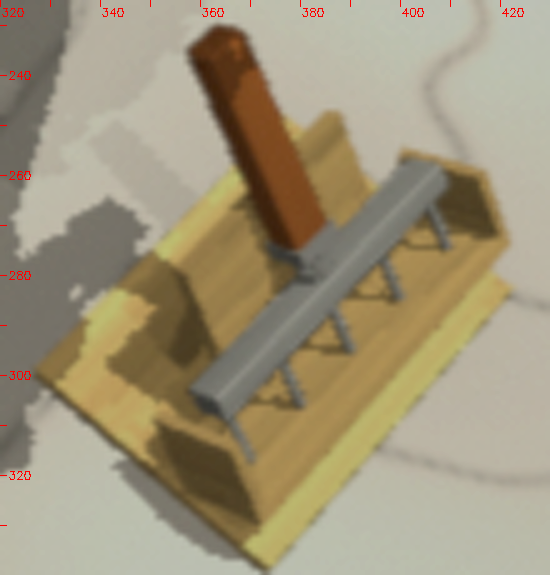

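```bash
python3 - <<'E'
from ret import *
def fitw(obs,P,g0):
    R,p=P
    def pw(q,k):
        th=q[0];s,c=np.sin(th),np.cos(th);f=(130-k[1])/1e3;pp=k[2]/1e3
        X=np.array([np.cos(q[1]),np.sin(q[1]),0]);Y=np.array([-X[1],X[0],0])
        return q[2:5]+k[0]/1e3*Y+(f*s+pp*c)*X+np.array([0,0,-f*c+pp*s])
    f=lambda q:np.r_[np.ravel([np.array(proj("wrist",pw(q,k),P))-v for k,v in obs]),(q[4]-.136)/.004]
    r=least_squares(f,[.6,RY,*g0]);print("lean",np.degrees(r.x[0]).round(2),"yaw",np.degrees(r.x[1]).round(2),"grip",r.x[2:].round(4).tolist(),"res",np.abs(r.fun).max().round(1));return r.x
o2=[((-11,175,-9),(247.5,156)),((11,175,-9),(269,156)),((-11,62,9),(249,206)),((11,62,9),(263.5,206)),((-80,47,-9),(194.5,199.5)),((80,47,-9),(313.5,199.5)),((-80,33,9),(195,213)),((80,33,9),(313.5,213))]
o28=[((-11,175,-9),(247,162.3)),((11,175,-9),(269,162.3)),((-11,62,9),(247.3,215.7)),((11,62,9),(264.3,215.7)),((-80,47,-9),(195,209.3)),((80,47,-9),(315,210)),((-80,33,9),(195,224.3)),((80,33,9),(315,224))]
import pickle
a=fitw(o2,tf(pickle.load(open("o2.pkl","rb"))),(.527,.279,.136))
b=fitw(o28,tf(pickle.load(open("o28.pkl","rb"))),(.527,.279,.136))
# rack reference in both: front lip corners
for pk,pts in (("o2.pkl",((189.5,229),(320.5,229))),("o28.pkl",((190,239),(316,237.5)))):
    P=tf(pickle.load(open(pk,"rb")));print([plane("wrist",*k,.03,P).round(4).tolist() for k in pts])
E
```

```text
lean 33.85 yaw 82.33 grip [0.5287, 0.2808, 0.1354] res 2.9
lean 36.27 yaw 82.87 grip [0.5244, 0.2799, 0.1369] res 2.3
[[0.6404, 0.3659, 0.03], [0.4432, 0.3885, 0.03]]
[[0.6328, 0.3675, 0.03], [0.4436, 0.3906, 0.03]]
```

View pics/s28f.png

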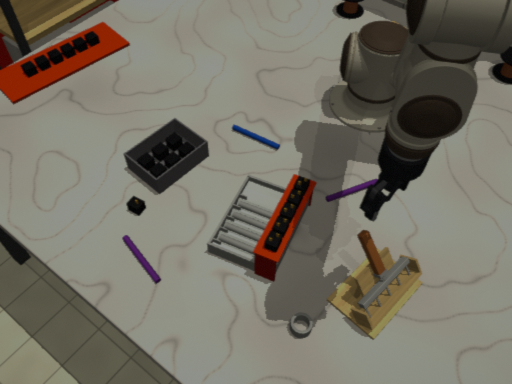

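The rake's lean is within about 0.04 rad and its grip point within about 5 mm of the original. The bystanders are unmoved. One last wrist check of the rods from above.

```bash
python3 -m creep '[[-0.012,-0.035,-0.02,0,0,-0.05,1],[-0.024,-0.075,-0.02,0,0,-0.1,1],[-0.036,-0.115,-0.02,0,0,-0.15,1],[-0.048,-0.155,-0.02,0,0,-0.2,1],[-0.06,-0.195,-0.02,0,0,-0.25,1],[-0.072,-0.235,-0.02,0,0,-0.3,1],[-0.082,-0.265,-0.02,0,0,-0.36,1],[-0.082,-0.268,-0.02,0,0,-0.36,1]]'; python3 - <<'E'
from h import *
import pickle
o=bot.get_obs();im=optics.camera("wrist");pickle.dump(o,open("o29.pkl","wb"));print(o['ee_pos'],o['tcp_rot']);cv2.imwrite("pics/w29f.png",im[:,:,::-1])
grid(im,165,95,355,255,4,"pics/w29.png")
im=optics.camera("top");grid(im,190,140,300,260,5,"pics/t29.png")
E
```

```text
time: 26.7
ee_pos: [0.5761, -0.005, 0.2805]
tcp_rot: [-179.4, -2.4, -166.8]
wrist_force: [0.4, 0.5, 0.4]
opening: 0.0855
[ 0.576115   -0.00502069  0.28049077] [-179.39087141   -2.42546257 -166.81102887]
```

View pics/w29.png

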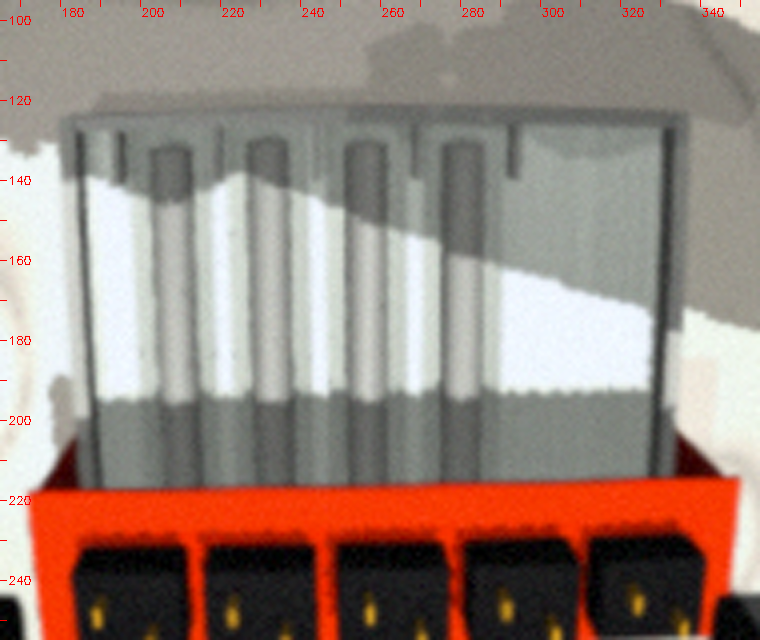

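All four rods lie straight, each centred in its own groove between its fins (cols 208, 233, 257 and 282). Handing in.

```bash
python3 -c "
from workcell import bot
o=bot.get_obs();print(o['time'],o['wrist_force'],o['qd'].round(2))
print(bot.job_done())"
```

```text
26.8 [ 0.0919701   1.07133892 -0.43931088] [ 2.07 -0.22 -0.11  0.07  0.28  0.33]
the job is handed in; nothing more can be done
None
```

I combed the four rods into their grooves with the rake, leaned the rake back on its rack and handed the job in at 26.8 s of the 56 s allowed. No verdict was reported.

**Combing:** The rake swung about 6° in the grip, then twisted about 11° partway through the first stroke. I turned the tool to compensate, finished the stroke on a second pass, and pressed lightly with the tips about 60 mm along the tray, under the bridge. Contact there came out at about 2.5 N from the wrist moment but only 1–2 N from the vertical force. I never measured the force between rake and tray directly.

**Last checks:**
- **Rods:** the wrist view shows all four straight, each centred in its own groove. Only the parts not covered by the bridge could be seen, and I judged the bedding by eye, with no height measurement.
- **Rake:** it leans released on the rack. The fitted lean is 2.4° (0.04 rad) from the start, and the grip point about 4–5 mm off, including camera error. The tine tips stand roughly 5 mm further forward on the ledge than before.
- **Other things:** the bin, coupling and module look unmoved in the scene view.
- **Fit quality:** the rake fits left residuals of 2–4 pixels, so those figures are approximate.
- **At hand-in:** the gripper was open, well clear of everything, but the arm was still settling at up to 2°/s.

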